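Take up the tile clamp's star wheel

ROBOT

A 6-joint arm with a two-finger parallel gripper is mounted at the origin on the work surface; the furniture and walls round the work are solid. World frame = base frame: x ahead of the robot, y to its left, z up, the work surface at z = 0. Lengths are in m, angles in rad, forces in N, time in s.
With the tool pointing down it reaches from about 0.25 to 0.775 m from the base axis. Payload 4 kg.
Tool frame: the origin (TCP) lies on the centre line of the jaws, within the pads' length; the fingertips stand 14 mm ahead of it and the grasp point (between the pads) lies 5 mm behind it; z points along the fingers, y is the direction in which the jaws open and shut (so a half turn about z gives the same grasp; the last joint's range is limited). The gripper opens to 85 mm and grips with 20 to 120 N. Pads are 22 mm wide; open, the fingers measure 114 mm over their backs; the gripper's body (76 mm by 85 mm) begins 54 mm behind the grasp point. The pads swing forward as they close: fully open they stand 13 mm farther back than shut.
Start: joints at [-1.275, 0.087, 1.371, -0, 1.684, -0.103], TCP at [0.214, -0.507, 0.245] pointing down, gripper open.
Joint ranges: [-3.1, 3.1], [-0.76, 2.03], [0.27, 2.55], [-1.08, 4.22], [0.17, 2.65], [-2.57, 2.57]. Speed limits (rad/s): [2.79, 2.79, 3.14, 3.14, 3.14, 3.14].

INTERFACE

Orientations are given as a unit quaternion [w, x, y, z].
In Python, from cell import robot gives the robot as it stands.
- The arm moves only by the tool send_rows, never from a script. Its argument "plan" is a list of rows, each an object of numbers: "x", "y", "z": the shift along the world's x, y, z in m; "wx", "wy", "wz": the turn, a rotation vector about the world's x, y, z in rad; "hand": the finger opening in m, from 0 to 0.0854. In form: [{"x": .., "y": .., "z": .., "wx": .., "wy": .., "wz": .., "hand": ..}, ...]. A call has 1 to 10 rows; each row shifts and turns the commanded pose from where the row before left it; what a row does not reach is not made up. A row lasts 1/12 s, in which the tool goes at most 41.7 mm and 7.16 degrees, less where a joint would pass 70% of its speed; a pose out of reach is approached as far as the arm can. A call with a gripper value outside its range is refused whole. The fingers move at their own pace and stop on an object; "force" is the grip in N (left out, the last holds). Time passes only in rows, so rows that do not move let the fingers close. It gives the time, the measured TCP pose, the force and the opening at its end, in the units of the state.
- robot.observe(): the state, without advancing time (a new reading comes with each control period).
- robot.get_image(name): name is "scene" or "top" or "wrist"; returns a dict with "frame" (400x640x3 uint8, red, green, blue), "K" (3x3 intrinsics, pixels), "R" (3x3) and "t" (3): a world point X has camera coordinates R X + t. Camera axes: x right, y down, z forward; pixel columns grow to the right and rows downward; lengths in m; the calibration is good to about 2 mm. A picture is of the moment at which its call begins. There is no depth.
- robot.job_done(): hands the job in, once; it reports no verdict.
The state is a dict: "t": time; "joints": joint angles; "joint_velocities": joint speeds; "joint_torque": joint torques, N m; "tcp_pos": TCP position; "orientation": TCP orientation; "force": force on the tool from outside, world axes, zero at the start; "torque": the same for the moment, N m; "gripper_width": finger opening in m.
Only numpy, scipy, OpenCV 4.12 (cv2) and the standard library are available. Lean on these libraries where they do the work, as an engineer would, in place of code of your own. Each camera call takes 0.05 s, during which the arm holds its last target.

TASK

Clamp the carving tile that lies in the bench clamp: take the adjusting tool from its wooden block, put its tip through the slot in the clamp's housing and advance the star wheel tooth by tooth, the way the arrow on the lid points, until the sprung pad bears on the tile and is pressed back about half of its 9 mm spring travel, never bottoming it. Ease the tip in between the teeth without forcing it, and touch clamp and tile with the tool only, not with the gripper. Then stand the tool upright in its block again, collar down on the wood.

Things in the scene. Friction and masses are not known exactly. Their poses are not given: they have to be found in the camera images.
- clamp: Fixed bench clamp; aluminium bed 112 x 206 x 8 mm. Origin on the table, mid-width; clamps towards its +y. Fence at the +y end (face at y = +62 mm, 24 mm high); grey housing 86 x 44 mm at the -y end, centred at y = -93 mm. Its steel lid, 77 mm above the table, bears a raised arrow pointing to +x. In between, on guide rods: a dark carriage 74 mm wide, 54 mm high, and before it a sprung pad.
- pad_line (a point): Where the pad will meet the tile when that is home: y = -8 mm on the clamp, 18 mm above the table (fixed to the clamp, does not move with the pad). The pad, 84 mm wide, 27 mm high, stands on two pins 9 mm in front of the carriage: this open gap closes as the pad is pressed back, 3 N per mm, bottoming at 9 mm.
- slot (a point): Centre of the slot in the housing's 4 mm lid, at the lid's upper face; axes as the clamp. Slot 40 mm long along x, 11 mm wide along y. A tip that comes down on a tooth's crown is stopped 7 to 16 mm below this face: move it along the slot and try again. Between two teeth it can go 19 mm deep. The wheel stays where it is left: lift the tip out to go back for the next tooth.
- wheel_axis (a point): Centre of the star wheel (37 mm below the lid's upper face), axis along the clamp's y; this point's axes do not turn with it. 8 radial teeth 5 mm thick, 14 mm wide, blunt crowns 30 mm from the axis, hub radius 13 mm. How the teeth stand is not known. Friction resists with 0.10 Nm; each mm the pad is pressed back adds 0.0115 Nm, so the resistance felt tells the clamping.
- wheel_top (a point): Top of the wheel's crown circle, 7 mm below the lid's upper face; axes as the clamp. Pushing a tooth to +x takes 3 to 8 N and tightens; -x loosens. Each tooth (45 deg) moves the carriage 3 mm to +y. A sweep 19 mm below the lid's upper face that ends 13 mm past the slot's centre leaves the next free gap about 11 mm before the centre; the push needed at its end is 4 to 5.5 N while the wheel turns free.
- tile: Pale carved tile to be clamped, 70 x 97 x 10 mm, lying loose on the bed (8 mm above the table) between pad and fence, about 1 mm off the fence, 97 mm side along the clamp's x. Origin at the centre of its underside. The pad is at first 3 to 11 mm short of it (some 3 to 6 teeth in all).
- block: Fixed wooden block 72 x 72 x 75 mm with a 24 mm square hole, 68 mm deep, in the middle of its top. Origin at the centre of its underside.
- block_hole (a point): Centre of the hole's mouth, 75 mm above the table.
- tool: Adjusting tool, 143 mm long, 0.12 kg, standing in the block. Origin at the underside of its round steel collar (38 mm across, 5 mm thick), z up along the handle. Above the collar a square wooden handle 20 x 20 mm from 5 to 85 mm, flats along the tool's x and y; below it a square steel shank 7 x 7 mm, 58 mm long. In the block the collar rests on the wood.
- tool_tip (a point): The shank's end, 58 mm below the collar on the tool's axis.

How it is judged:
By the outcome, as a careful person would: the job done as asked, in the order asked, and still so for the second after the job is handed in, with the robot touching nothing.
It also fails if it takes over 72 s, if anything falls off the work surface, if the arm or the gripper's body presses on something with over 40 N, if the wrist force passes 120 N, or if a joint passes its speed limit or range.

## Working session

There is one attempt and no reset: what is moved stays moved. The work goes in short steps, Python scripts to look and compute and a tool call to move; the robot and the scene stay as the last step left them, time stands still between calls to the robot, and variables do not carry over. Pictures are saved under pics/ and viewed, and the job is handed in when it is done.

Besides the shell and the picture viewer there is one more tool, called after ">>>" by a JSON object that holds its "method" and its "body", one argument or row to a line. send_rows: Moves the arm, as the interface text tells. Its arguments: {"type":"object","properties":{"plan":{"type":"array"},"force":{"type":"number"}},"required":["plan"]}

```bash
ls; mkdir -p pics; python3 - <<'E'
from cell import robot
import cv2
print(robot.observe())
for n in ["scene","top","wrist"]:
    d=robot.get_image(n); cv2.imwrite(f"pics/{n}0.png",d["frame"][:,:,::-1]); print(n,d["K"].tolist(),d["R"].tolist(),d["t"].tolist())
E
```

```text
pics
{'t': 0.0, 'joints': array([-1.27508874e+00,  8.79831621e-02,  1.37231345e+00, -7.86039599e-06,
        1.68361140e+00, -1.03113120e-01]), 'joint_velocities': array([ 2.65657983e-04,  7.19927001e-04,  1.38323581e-03, -6.52332268e-05,
       -1.88921182e-03,  5.79229334e-04]), 'joint_torque': array([ 3.30128705e-04, -3.51863480e+01, -3.13272822e+01, -1.06936618e-04,
        1.07153421e-02, -1.35104941e-05]), 'tcp_pos': array([ 0.21342663, -0.50637276,  0.24409369]), 'orientation': array([-1.15193867e-03,  9.80182982e-01,  1.98090841e-01, -1.15196572e-04]), 'force': array([ 0.41591173, -0.59185964,  0.31518753]), 'torque': array([ 0.0015887 , -0.06242653,  0.02052223]), 'gripper_width': 0.08510833041242641}
scene [[495.23880489765526, 0.0, 315.45684361760135], [0.0, 495.23880489765526, 200.3433204339116], [0.0, 0.0, 1.0]] [[-0.7985621547045798, -0.6017178002053032, -0.015302744514279829], [-0.29534899456760255, 0.41386780769319614, -0.8610937284425744], [0.5244687373728625, -0.6831172129812854, -0.5082159155784053]] [0.43465617591764094, 0.211952014477896, 0.7046063202591419]
top [[404.3846045154637, 0.0, 322.5806529860941], [0.0, 404.3846045154637, 198.0392489627195], [0.0, 0.0, 1.0]] [[-0.004359290169422732, -0.9999787959327908, 0.004837796401777066], [-0.9850196635414328, 0.0034599882922495316, -0.17240734009241201], [0.17238694563667484, -0.0055168982067615715, -0.9850138602112332]] [0.025902599464848717, 0.5208874198819636, 0.8552223813172116]
wrist [[312.4470064954715, 0.0, 321.1680538516804], [0.0, 312.4470064954715, 199.6194817774146], [0.0, 0.0, 1.0]] [[0.38778185209983296, -0.9217489050467587, -0.0020472486726359263], [-0.8709700249358414, -0.3671442821934796, 0.3265215026853472], [-0.3017224732188271, -0.12483602083428871, -0.94518755655001]] [-0.54920289084417, -0.04269760965115608, 0.3814119871683019]
```

View pics/scene0.png

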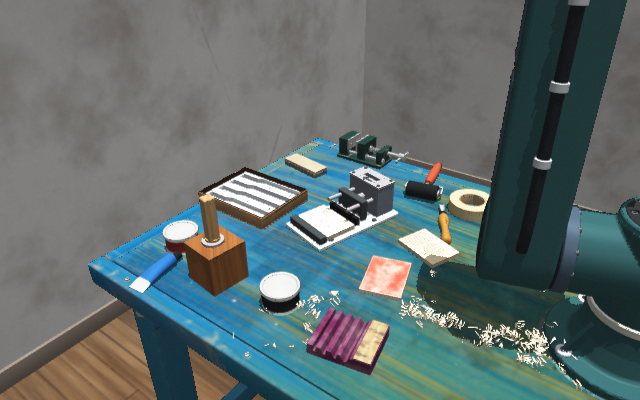

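View pics/top0.png

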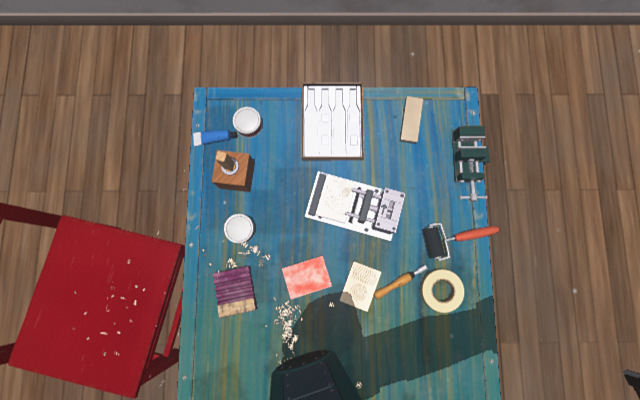

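View pics/wrist0.png

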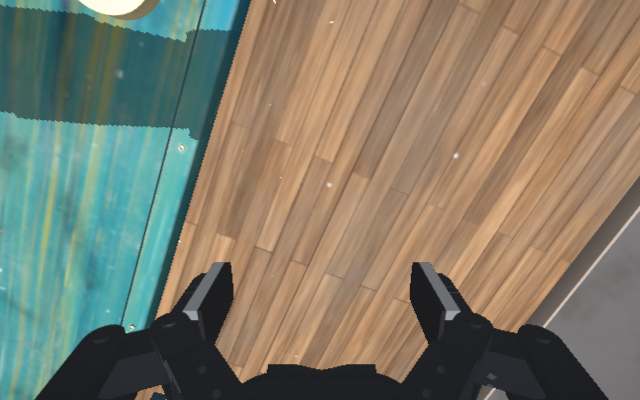

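```bash
python3 - <<'E'
import cv2
a=cv2.imread("pics/top0.png");b=cv2.imread("pics/scene0.png")
cv2.imwrite("pics/c1.png",cv2.resize(a[160:250,295:415],None,fx=6.6,fy=6.6,interpolation=2))
cv2.imwrite("pics/c2.png",cv2.resize(a[140:200,200:270],None,fx=8,fy=8,interpolation=2))
cv2.imwrite("pics/c3.png",cv2.resize(b[155:255,280:405],None,fx=6,fy=6,interpolation=2))
cv2.imwrite("pics/c4.png",cv2.resize(b[185:300,170:270],None,fx=5,fy=5,interpolation=2))
E
```

```text
(no output)
```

View pics/c1.png

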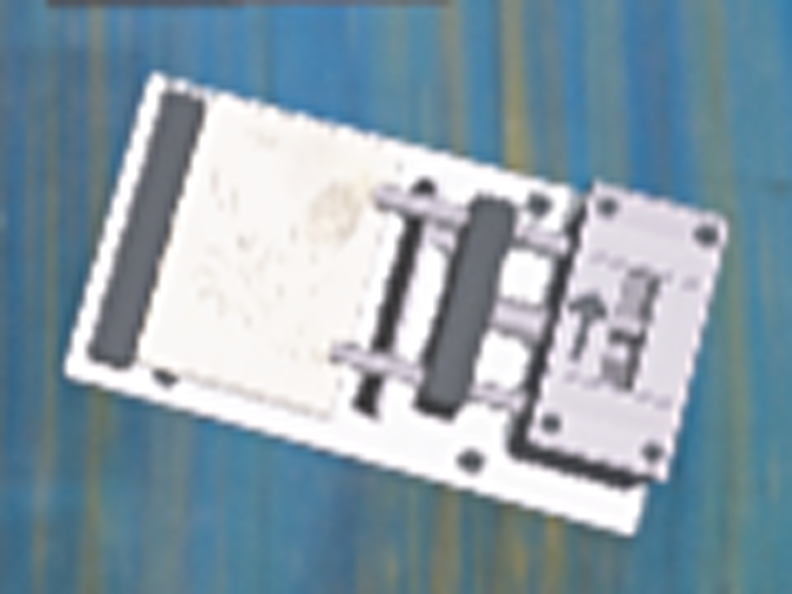

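View pics/c2.png

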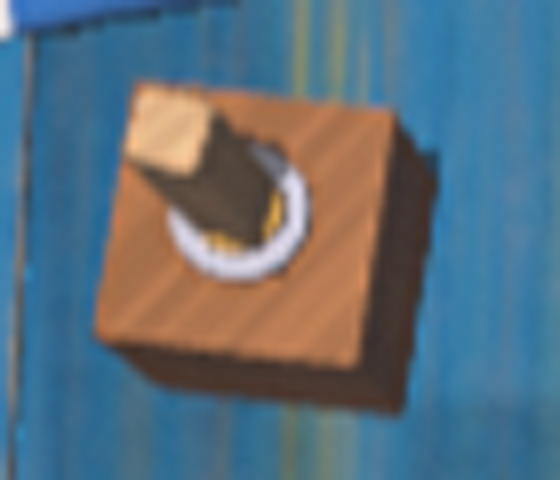

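View pics/c3.png

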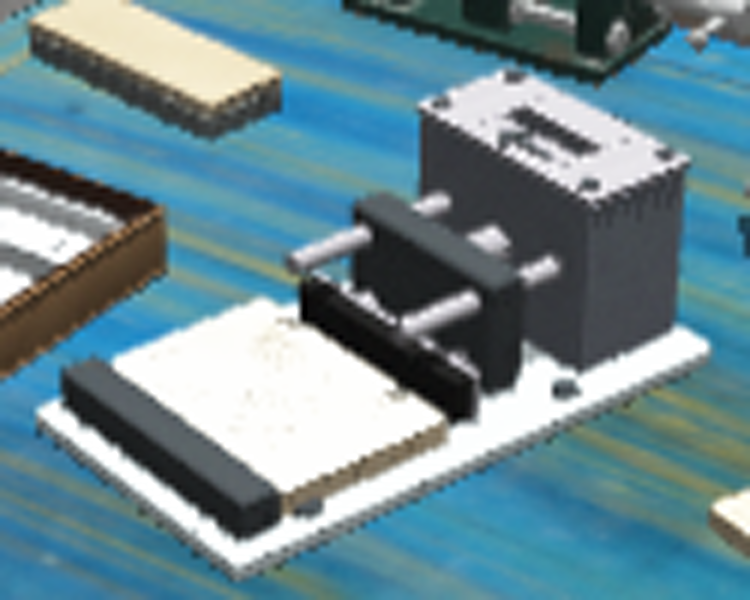

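View pics/c4.png

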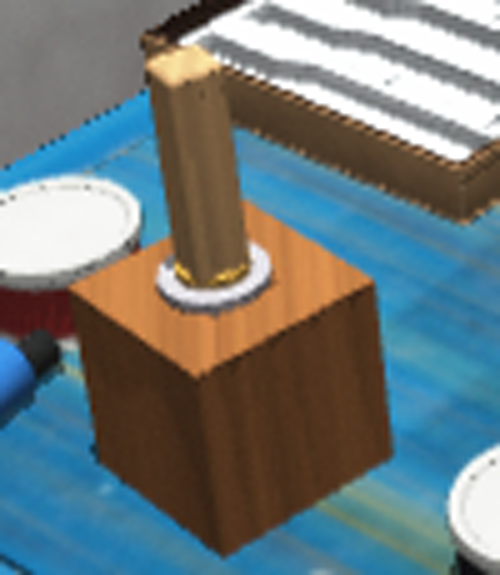

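```bash
cat > h.py <<'E'
import numpy as np
from scipy.optimize import least_squares
def proj(d,X):
    c=np.asarray(X)@np.array(d["R"]).T+np.array(d["t"]); p=c@np.array(d["K"]).T; return p[:,:2]/p[:,2:]
def unc(P,s,ox,oy):
    P=np.asarray(P,float); return (P+.5)/s-.5+[ox,oy]
def place(p,L):
    c,s=np.cos(p[2]),np.sin(p[2]); L=np.asarray(L,float); return np.c_[p[0]+c*L[:,0]-s*L[:,1],p[1]+s*L[:,0]+c*L[:,1],L[:,2]]
def back(d,uv,z):
    R=np.array(d["R"]);t=np.array(d["t"]);C=-R.T@t
    r=R.T@np.linalg.solve(np.array(d["K"]),[uv[0],uv[1],1]); return C+r*(z-C[2])/r[2]
def fit(obs,x0):
    f=lambda p:np.concatenate([(proj(d,place(p,L))-uv).ravel() for d,L,uv in obs])
    r=least_squares(f,x0,loss='soft_l1'); return r.x,f(r.x).reshape(-1,2)
E
python3 - <<'E'
from h import *
from cell import robot
T=robot.get_image("top");S=robot.get_image("scene")
# clamp: +x local is arrow (image up = world +x); +y local to fence (image left=+y)
lidT=unc([(597,183),(727,217),(663,480),(525,440)],6.6,295,160)
yf,yb=-.071,-.115
L=[(.043,yf,.077),(.043,yb,.077),(-.043,yb,.077),(-.043,yf,.077)]
bedT=unc([(155,75),(68,377),(632,535)],6.6,295,160)
for q in lidT: print(back(T,q,.077).round(4))
for q in bedT: print("bed",back(T,q,.008).round(4))
x0=[.4,-.05,0]
lidS=unc([(510,72),(688,160),(590,198),(420,107)],6,280,155)
LS=[L[1],L[2],L[3],L[0]]
# first bed guess
B=[(.056,.103-0.02,.008)]
p,r=fit([(T,L,lidT)],x0);print("lid top",p,r.round(1).tolist())
p,r=fit([(S,LS,lidS)],x0);print("lid scene",p,r.round(1).tolist())
p,r=fit([(T,L,lidT),(S,LS,lidS)],x0);print("both",p,r.round(1).tolist())
print("slot",place(p,[(0,-.093,.077)]))
h=.036
bt=unc([(133,82),(397,108),(358,367),(97,335)],8,200,140)
LB=[(h,h,.075),(h,-h,.075),(-h,-h,.075),(-h,h,.075)]
bs=unc([(200,378),(375,283),(72,288)],5,170,185)
for q in bt: print(back(T,q,.075).round(4))
for q in bs: print("s",back(S,q,.075).round(4))
p,r=fit([(T,LB,bt)],[.5,.2,0]);print("block",p,r.round(1).tolist())
h=.01
ht=unc([(140,88),(215,100),(200,175),(125,155)],8,200,140)
for q in ht: print("handle",back(T,q,.160).round(4))
E
```

```text
[ 0.5385 -0.1109  0.077 ]
[ 0.527 -0.153  0.077]
[ 0.4412 -0.129   0.077 ]
[ 0.4543 -0.0851  0.077 ]
bed [0.5921 0.034  0.008 ]
bed [0.4841 0.0646 0.008 ]
bed [ 0.4284 -0.1304  0.008 ]
lid top [ 0.51616373 -0.03022191 -0.28301959] [[-0.2, 0.4], [-0.1, 0.8], [-0.2, -0.7], [0.6, -0.4]]
lid scene [ 0.51491191 -0.02827239 -0.26883177] [[0.3, -0.4], [-0.0, -0.0], [0.2, 0.4], [-0.5, -0.1]]
both [ 0.5159395  -0.02965024 -0.27762544] [[-0.5, 0.3], [-0.4, 0.6], [-0.3, -0.9], [0.5, -0.4], [0.7, -0.6], [0.1, -0.2], [0.2, 0.2], [-0.2, -0.5]]
slot [[ 0.49045073 -0.11908917  0.077     ]]
[0.624  0.2571 0.075 ]
[0.6164 0.1845 0.075 ]
[0.544  0.1931 0.075 ]
[0.5531 0.2639 0.075 ]
s [0.5515 0.264  0.075 ]
s [0.5429 0.1945 0.075 ]
s [0.6225 0.2553 0.075 ]
block [ 0.58439421  0.22461692 -0.11147389] [[0.3, -0.1], [-0.2, 0.1], [0.1, -0.3], [-0.3, 0.2]]
handle [0.5969 0.2326 0.16  ]
handle [0.5938 0.214  0.16  ]
handle [0.5747 0.217  0.16  ]
handle [0.5798 0.2356 0.16  ]
```

>>> {"method": "send_rows", "body": {
  "plan": [
    {"x": 0.018,"y": 0.036,"z": 0.002,"wz": 0.048,"hand": 0.085},
    {"x": 0.018,"y": 0.036,"z": 0.002,"wz": 0.048},
    {"x": 0.018,"y": 0.036,"z": 0.002,"wz": 0.048},
    {"x": 0.018,"y": 0.036,"z": 0.002,"wz": 0.048},
    {"x": 0.018,"y": 0.036,"z": 0.002,"wz": 0.048},
    {"x": 0.018,"y": 0.036,"z": 0.002,"wz": 0.048},
    {"x": 0.018,"y": 0.036,"z": 0.002,"wz": 0.048},
    {"x": 0.018,"y": 0.036,"z": 0.002,"wz": 0.048},
    {"x": 0.018,"y": 0.036,"z": 0.002,"wz": 0.048},
    {"x": 0.018,"y": 0.036,"z": 0.002,"wz": 0.048}
  ]
}}

```text
validation failed for argument at $.pl...
```

>>> {"method": "send_rows", "body": {
  "plan": [
    {"x": 0.018,"y": 0.036,"wz": 0.048},
    {"x": 0.018,"y": 0.036,"wz": 0.048},
    {"x": 0.018,"y": 0.036,"wz": 0.048},
    {"x": 0.018,"y": 0.036,"wz": 0.048},
    {"x": 0.018,"y": 0.036,"wz": 0.048},
    {"x": 0.018,"y": 0.036,"wz": 0.048},
    {"x": 0.018,"y": 0.036,"wz": 0.048},
    {"x": 0.018,"y": 0.036,"wz": 0.048},
    {"x": 0.018,"y": 0.036,"wz": 0.048},
    {"x": 0}
  ]
}}

```text
validation failed for argument at $.pl...
```

>>> {"method": "send_rows", "body": {
  "plan": [
    {"x": 0.018,"y": 0.036,"z": 0.002,"wx": 0,"wy": 0,"wz": 0.048,"hand": 0.085},
    {"x": 0.018,"y": 0.036,"z": 0.002,"wx": 0,"wy": 0,"wz": 0.048,"hand": 0.085},
    {"x": 0.018,"y": 0.036,"z": 0.002,"wx": 0,"wy": 0,"wz": 0.048,"hand": 0.085},
    {"x": 0.018,"y": 0.036,"z": 0.002,"wx": 0,"wy": 0,"wz": 0.048,"hand": 0.085},
    {"x": 0.018,"y": 0.036,"z": 0.002,"wx": 0,"wy": 0,"wz": 0.048,"hand": 0.085},
    {"x": 0.018,"y": 0.036,"z": 0.002,"wx": 0,"wy": 0,"wz": 0.048,"hand": 0.085},
    {"x": 0.018,"y": 0.036,"z": 0.002,"wx": 0,"wy": 0,"wz": 0.048,"hand": 0.085},
    {"x": 0.018,"y": 0.036,"z": 0.002,"wx": 0,"wy": 0,"wz": 0.048,"hand": 0.085},
    {"x": 0.018,"y": 0.036,"z": 0.002,"wx": 0,"wy": 0,"wz": 0.048,"hand": 0.085},
    {"x": 0.018,"y": 0.036,"z": 0.002,"wx": 0,"wy": 0,"wz": 0.048,"hand": 0.085}
  ]
}}

```text
t: 1.08
tcp_pos: [0.3939, -0.1449, 0.2656]
orientation: [0.0, 0.905, 0.426, 0.0]
force: [0.2, -0.5, -0.4]
gripper_width: 0.0849
```

>>> {"method": "send_rows", "body": {
  "plan": [
    {"x": 0.019,"y": 0.037,"z": 0,"wx": 0,"wy": 0,"wz": 0.048,"hand": 0.085},
    {"x": 0.019,"y": 0.037,"z": 0,"wx": 0,"wy": 0,"wz": 0.048,"hand": 0.085},
    {"x": 0.019,"y": 0.037,"z": 0,"wx": 0,"wy": 0,"wz": 0.048,"hand": 0.085},
    {"x": 0.019,"y": 0.037,"z": 0,"wx": 0,"wy": 0,"wz": 0.048,"hand": 0.085},
    {"x": 0.019,"y": 0.037,"z": 0,"wx": 0,"wy": 0,"wz": 0.048,"hand": 0.085},
    {"x": 0.019,"y": 0.037,"z": 0,"wx": 0,"wy": 0,"wz": 0.048,"hand": 0.085},
    {"x": 0.019,"y": 0.037,"z": 0,"wx": 0,"wy": 0,"wz": 0.048,"hand": 0.085},
    {"x": 0.019,"y": 0.037,"z": 0,"wx": 0,"wy": 0,"wz": 0.048,"hand": 0.085},
    {"x": 0.019,"y": 0.037,"z": 0,"wx": 0,"wy": 0,"wz": 0.048,"hand": 0.085},
    {"x": 0.019,"y": 0.037,"z": 0,"wx": 0,"wy": 0,"wz": 0.048,"hand": 0.085}
  ]
}}

```text
t: 1.92
tcp_pos: [0.584, 0.2253, 0.2651]
orientation: [0.0, 0.777, 0.629, -0.0]
force: [0.9, -1.9, 0.4]
gripper_width: 0.0846
```

```bash
python3 - <<'E'
from cell import robot
import cv2
d=robot.get_image("wrist"); cv2.imwrite("pics/w1.png",d["frame"][:,:,::-1]); cv2.imwrite("pics/w1c.png",cv2.resize(d["frame"][200:,170:470,::-1],None,fx=2.6,fy=2.6,interpolation=2))
print(robot.observe())
from h import *
print(proj(d,[[.584,.2245,.16],[.584,.2245,.08]]))
E
```

```text
{'t': 1.9667, 'joints': array([0.28433263, 0.26595065, 1.13185707, 0.00567842, 1.74335574,
       0.48684031]), 'joint_velocities': array([-0.05594506, -0.07064803,  0.15563855, -0.04676572,  0.05948274,
       -0.00801194]), 'joint_torque': array([-4.59385604e+00, -5.93418074e+01, -3.50836909e+01, -1.65211190e+00,
        2.03059271e+00,  2.85170454e-02]), 'tcp_pos': array([0.58624292, 0.23210909, 0.26185154]), 'orientation': array([-0.00249282,  0.7746485 ,  0.63238583,  0.00128636]), 'force': array([ 1.71292764,  3.0655594 , -1.03794995]), 'torque': array([ 0.09797797, -0.07960427,  0.01072061]), 'gripper_width': 0.08487454808566747}
[[321.74841641 203.99030722]
 [321.59315275 177.78306966]]
```

View pics/w1.png

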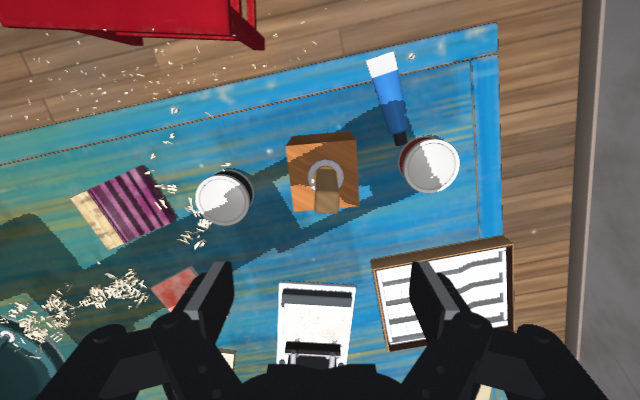

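```bash
python3 - <<'E'
import cv2
a=cv2.imread("pics/w1.png")
cv2.imwrite("pics/w1d.png",cv2.resize(a[120:230,270:380],None,fx=5.4,fy=5.4,interpolation=2))
E
```

```text
(no output)
```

View pics/w1d.png

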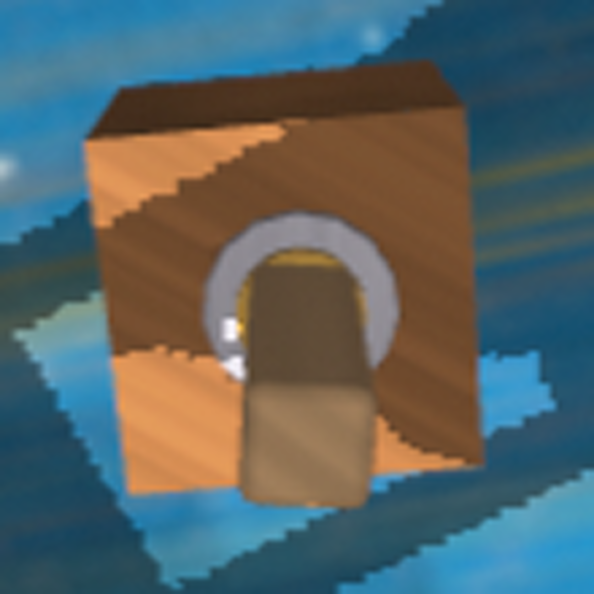

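```bash
cat >> h.py <<'E'
def snap(n,name,crop=None,s=1):
    import cv2,pickle
    from cell import robot
    d=robot.get_image(n); pickle.dump(d,open(f"pics/{name}.pkl","wb")); f=d["frame"][:,:,::-1]
    if crop: f=cv2.resize(f[crop[1]:crop[3],crop[0]:crop[2]],None,fx=s,fy=s,interpolation=2)
    cv2.imwrite(f"pics/{name}.png",f); return d
E
python3 - <<'E'
from h import *
d=snap("wrist","w2",(260,110,380,220),6)
from cell import robot
print(robot.observe()["tcp_pos"])
E
```

```text
[0.58456951 0.22833743 0.26161783]
```

View pics/w2.png

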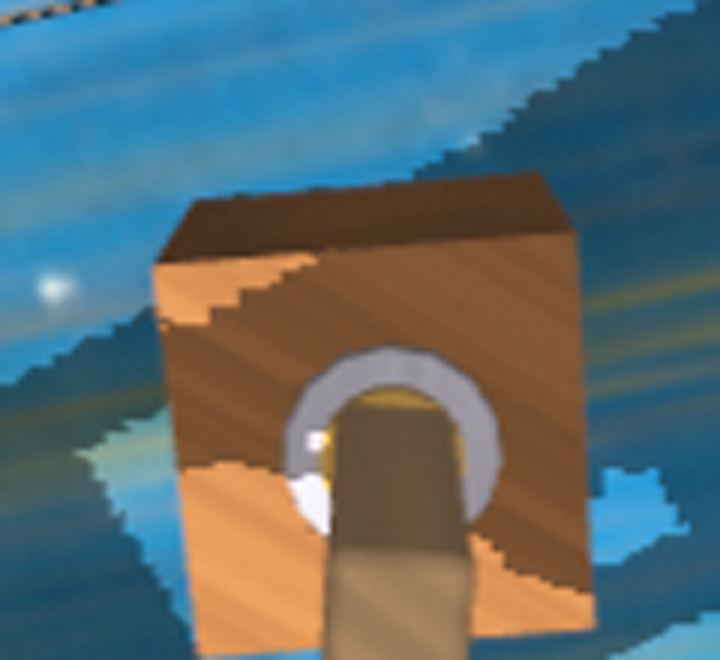

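```bash
python3 - <<'E'
from h import *
import pickle
d=pickle.load(open("pics/w2.pkl","rb"))
h=.036
p,r=fit([(d,[(-h,h,.075),(h,h,.075),(h,-h,.075),(-h,-h,.075)],unc([(154,265),(578,233),(597,628),(198,655)],6,260,110))],[.58,.22,0]);print(p,r.round(1).tolist())
h=.01
p,r=fit([(d,[(-h,h,.16),(h,h,.16)],unc([(330,552),(470,556)],6,260,110))],[.58,.22,0]);print(p,r.round(1).tolist())
import cv2
# collar ellipse: centre at z .08
print(back(d,unc([(393,450)],6,260,110)[0],.080))
E
```

```text
[ 0.58601156  0.22401644 -0.12491761] [[0.1, -0.1], [0.1, -0.2], [-0.4, 0.0], [0.2, 0.2]]
[ 0.5878493   0.22435272 -0.23125082] [[-1.1, -0.0], [1.1, 0.0]]
[0.5882762  0.22543774 0.08      ]
```

>>> {"method": "send_rows", "body": {
  "plan": [
    {"x": 0.003,"y": 0.0015,"z": 0,"wx": 0,"wy": 0,"wz": -0.02,"hand": 0.085},
    {"x": 0,"y": 0,"z": 0,"wx": 0,"wy": 0,"wz": 0,"hand": 0.085},
    {"x": 0,"y": 0,"z": -0.02,"wx": 0,"wy": 0,"wz": 0,"hand": 0.085},
    {"x": 0,"y": 0,"z": -0.03,"wx": 0,"wy": 0,"wz": 0,"hand": 0.085},
    {"x": 0,"y": 0,"z": -0.03,"wx": 0,"wy": 0,"wz": 0,"hand": 0.085},
    {"x": 0,"y": 0,"z": -0.02,"wx": 0,"wy": 0,"wz": 0,"hand": 0.085}
  ]
}}

```text
t: 2.52
tcp_pos: [0.5854, 0.2224, 0.1635]
orientation: [-0.0, 0.785, 0.619, -0.001]
force: [-0.8, 0.5, -1.4]
gripper_width: 0.0849
```

```bash
python3 - <<'E'
from h import *
d=snap("wrist","w3")
from cell import robot
o=robot.observe();print(o["t"],o["tcp_pos"],o["orientation"],o["force"])
E
```

```text
2.5667 [0.58333611 0.22185377 0.1588209 ] [-0.00170907  0.78505894  0.61940108 -0.00467408] [-0.95113982 -0.25283611 -2.61951392]
```

View pics/w3.png

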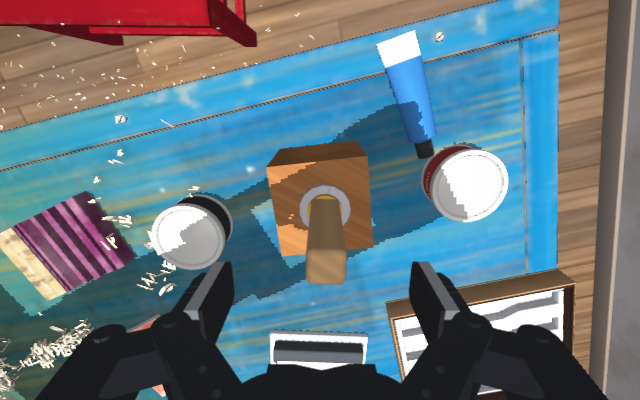

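>>> {"method": "send_rows", "body": {
  "plan": [
    {"x": 0.001,"y": 0.001,"z": -0.02,"wx": 0,"wy": 0,"wz": 0,"hand": 0.085},
    {"x": 0,"y": 0,"z": -0.02,"wx": 0,"wy": 0,"wz": 0,"hand": 0.085},
    {"x": 0,"y": 0,"z": -0.013,"wx": 0,"wy": 0,"wz": 0,"hand": 0.085},
    {"x": 0,"y": 0,"z": 0,"wx": 0,"wy": 0,"wz": 0,"hand": 0.085},
    {"x": 0,"y": 0,"z": 0,"wx": 0,"wy": 0,"wz": 0,"hand": 0.085}
  ]
}}

```text
t: 2.98
tcp_pos: [0.5874, 0.2248, 0.1128]
orientation: [0.0, 0.785, 0.62, -0.0]
force: [-0.1, -0.7, 0.6]
gripper_width: 0.0851
```

```bash
python3 - <<'E'
from h import *
d=snap("wrist","w4")
from cell import robot
o=robot.observe();print(o["t"],o["tcp_pos"],o["orientation"],o["force"])
E
```

```text
3.0333 [0.58814206 0.2252042  0.11396028] [4.50970261e-04 7.84470364e-01 6.20165449e-01 9.27772425e-04] [0.94705787 0.07271276 0.25711638]
```

View pics/w4.png

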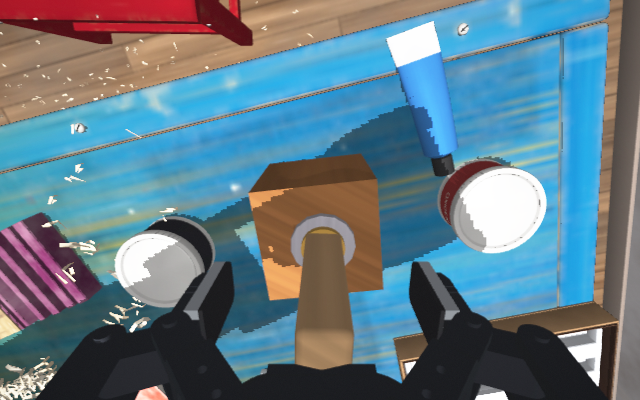

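>>> {"method": "send_rows", "body": {
  "plan": [
    {"x": 0,"y": 0,"z": 0,"wx": 0,"wy": 0,"wz": 0,"hand": 0.0},
    {"x": 0,"y": 0,"z": 0,"wx": 0,"wy": 0,"wz": 0,"hand": 0.0},
    {"x": 0,"y": 0,"z": 0,"wx": 0,"wy": 0,"wz": 0,"hand": 0.0},
    {"x": 0,"y": 0,"z": 0,"wx": 0,"wy": 0,"wz": 0,"hand": 0.0},
    {"x": 0,"y": 0,"z": 0,"wx": 0,"wy": 0,"wz": 0,"hand": 0.0},
    {"x": 0,"y": 0,"z": 0,"wx": 0,"wy": 0,"wz": 0,"hand": 0.0},
    {"x": 0,"y": 0,"z": 0,"wx": 0,"wy": 0,"wz": 0,"hand": 0.0},
    {"x": 0,"y": 0,"z": 0,"wx": 0,"wy": 0,"wz": 0,"hand": 0.0}
  ],
  "force": 110
}}

```text
t: 3.7
tcp_pos: [0.5879, 0.2258, 0.1129]
orientation: [0.0, 0.784, 0.621, 0.0]
force: [-0.4, 0.1, 2.1]
gripper_width: 0.019
```

```bash
python3 - <<'E'
from h import *
d=snap("wrist","w5",(200,100,440,400),2)
from cell import robot
o=robot.observe();print(o["t"],o["tcp_pos"],o["orientation"],o["force"],o["torque"],o["gripper_width"])
E
```

```text
3.75 [0.58785154 0.22579704 0.11287796] [1.89861324e-04 7.84182615e-01 6.20529892e-01 4.94695009e-04] [ 0.05580473 -0.07845351  3.36755172] [-0.00093816  0.01359669  0.04765277] 0.018839234048550733
```

View pics/w5.png

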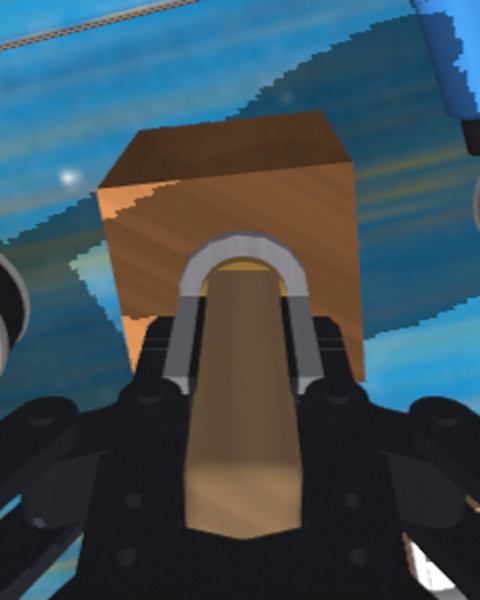

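>>> {"method": "send_rows", "body": {
  "plan": [
    {"x": 0,"y": 0,"z": 0.01,"wx": 0,"wy": 0,"wz": 0,"hand": 0.0},
    {"x": 0,"y": 0,"z": 0.02,"wx": 0,"wy": 0,"wz": 0,"hand": 0.0},
    {"x": 0,"y": 0,"z": 0.03,"wx": 0,"wy": 0,"wz": 0,"hand": 0.0},
    {"x": 0,"y": 0,"z": 0.03,"wx": 0,"wy": 0,"wz": 0,"hand": 0.0},
    {"x": 0,"y": 0,"z": 0.02,"wx": 0,"wy": 0,"wz": 0,"hand": 0.0},
    {"x": -0.004,"y": -0.014,"z": 0,"wx": 0,"wy": 0,"wz": 0,"hand": 0.0},
    {"x": -0.008,"y": -0.028,"z": 0,"wx": 0,"wy": 0,"wz": -0.006,"hand": 0.0},
    {"x": -0.01,"y": -0.037,"z": 0,"wx": 0,"wy": 0,"wz": -0.01,"hand": 0.0},
    {"x": -0.01,"y": -0.037,"z": 0,"wx": 0,"wy": 0,"wz": -0.01,"hand": 0.0},
    {"x": -0.01,"y": -0.037,"z": 0,"wx": 0,"wy": 0,"wz": -0.01,"hand": 0.0}
  ]
}}

```text
t: 4.58
tcp_pos: [0.5438, 0.0708, 0.2207]
orientation: [-0.001, 0.795, 0.606, -0.001]
force: [0.8, -0.8, -2.3]
gripper_width: 0.0186
```

>>> {"method": "send_rows", "body": {
  "plan": [
    {"x": -0.01,"y": -0.037,"z": 0,"wx": 0,"wy": 0,"wz": -0.01,"hand": 0.0},
    {"x": -0.01,"y": -0.037,"z": 0,"wx": 0,"wy": 0,"wz": 0,"hand": 0.0},
    {"x": -0.01,"y": -0.03,"z": 0,"wx": 0,"wy": 0,"wz": 0,"hand": 0.0},
    {"x": -0.01,"y": -0.025,"z": 0,"wx": 0,"wy": 0,"wz": 0,"hand": 0.0},
    {"x": -0.008,"y": -0.016,"z": 0,"wx": 0,"wy": 0,"wz": 0,"hand": 0.0},
    {"x": -0.0045,"y": -0.012,"z": 0,"wx": 0,"wy": 0,"wz": 0,"hand": 0.0},
    {"x": 0,"y": 0,"z": 0,"wx": 0,"wy": 0,"wz": 0,"hand": 0.0},
    {"x": 0,"y": 0,"z": 0,"wx": 0,"wy": 0,"wz": 0,"hand": 0.0},
    {"x": 0,"y": 0,"z": 0,"wx": 0,"wy": 0,"wz": 0,"hand": 0.0}
  ]
}}

```text
t: 5.33
tcp_pos: [0.4927, -0.0839, 0.2216]
orientation: [-0.001, 0.798, 0.602, -0.0]
force: [0.5, -0.3, -0.5]
gripper_width: 0.0188
```

```bash
python3 - <<'E'
from h import *
d=snap("wrist","w6")
from cell import robot
o=robot.observe();print(o["t"],o["tcp_pos"],o["orientation"],o["force"],o["torque"],o["gripper_width"])
d=snap("scene","s6",(270,80,420,260),3.3)
d=snap("top","t6",(290,120,430,250),5)
E
```

```text
5.3833 [ 0.49293568 -0.08368695  0.22179049] [-4.98098648e-04  7.98030334e-01  6.02617058e-01 -1.40385916e-04] [ 4.26215465e-01 -5.43821026e-05 -1.37071889e+00] [ 0.01441398 -0.01290519  0.06601343] 0.01888749186712597
```

View pics/w6.png

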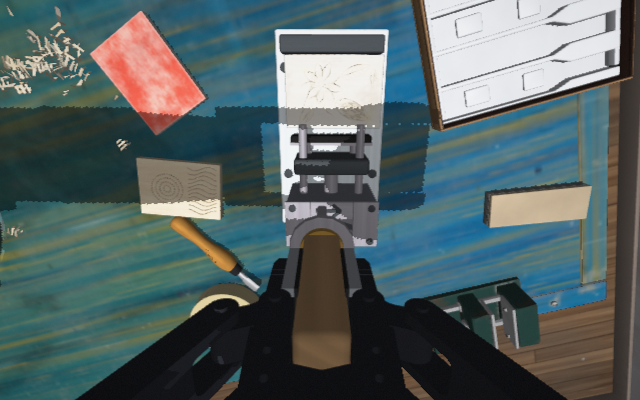

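View pics/s6.png

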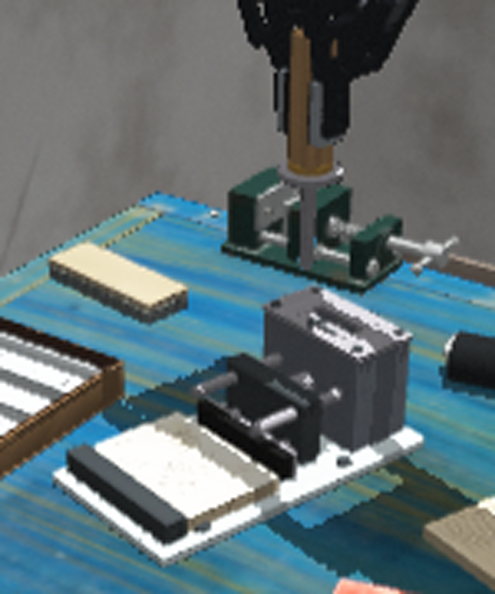

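```bash
python3 - <<'E'
import cv2
a=cv2.imread("pics/w6.png")
cv2.imwrite("pics/w6a.png",cv2.resize(a[120:255,260:400],None,fx=5.6,fy=5.6,interpolation=2))
cv2.imwrite("pics/w6b.png",cv2.resize(a[20:150,260:400],None,fx=4.5,fy=4.5,interpolation=2))
E
```

```text
(no output)
```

View pics/w6a.png

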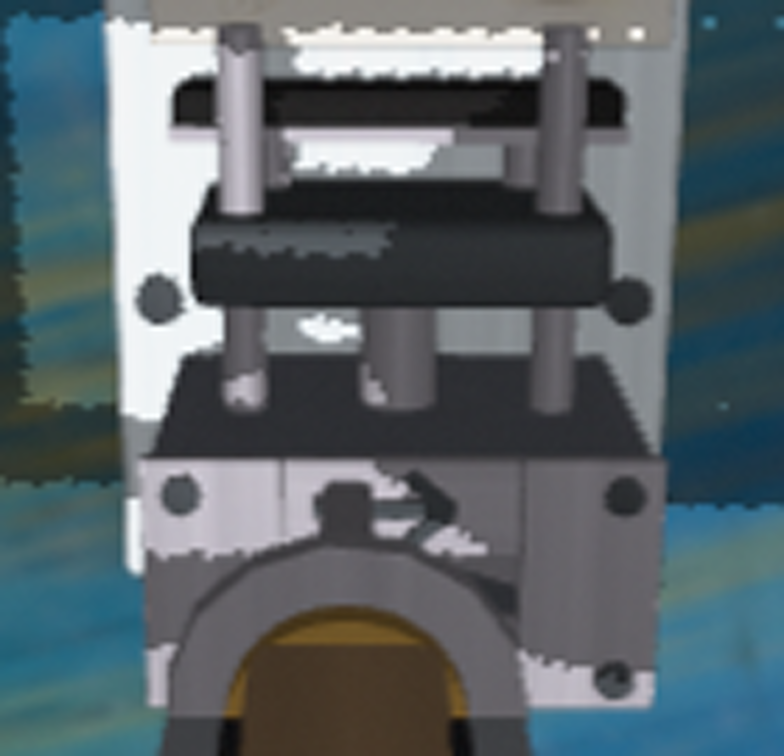

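View pics/w6b.png

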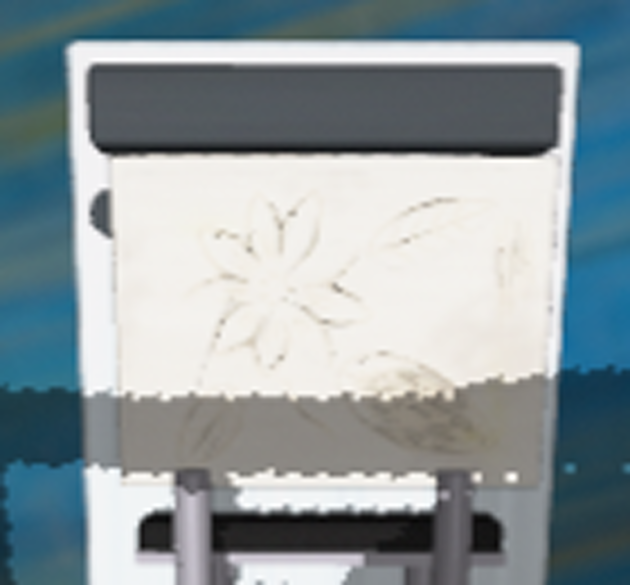

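View pics/t6.png

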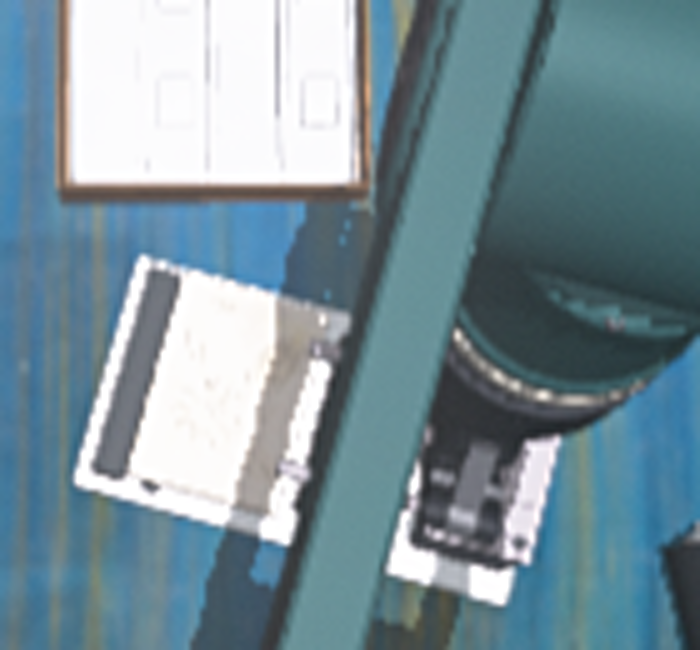

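```bash
python3 - <<'E'
from h import *
import pickle
d=pickle.load(open("pics/w6.pkl","rb"))
yf,yb=-.071,-.115
L=[(-.043,yf,.077),(.043,yf,.077),(.043,yb,.077),(-.043,yb,.077)]
uv=unc([(137,458),(667,458),(655,710),(148,708)],5.6,260,120)
bed=unc([(68,43),(579,43)],4.5,260,20)
bf=[back(d,q,.008) for q in bed];print("bed far",np.array(bf).round(4), np.linalg.norm(bf[0]-bf[1]))
e=bf[1]-bf[0]; print("yaw bed",np.arctan2(e[1],e[0]), "mid",(bf[0]+bf[1])/2)
p,r=fit([(d,L,uv)],[.5,-.03,-.28]);print(p,r.round(1).tolist());sl=place(p,[(0,-.093,.077)])[0];print("slot",sl)
# bed+lid fit with bed far y unknown
f=lambda q:np.concatenate([(proj(d,place(q[:3],L))-uv).ravel(),(proj(d,place(q[:3],[(-.056,q[3],.008),(.056,q[3],.008)]))-bed).ravel()])
s=least_squares(f,[*p,.09]);print(s.x,s.fun.round(1)); print("slot",place(s.x,[(0,-.093,.077)]))
from cell import robot
o=robot.observe(); q=o["orientation"];from scipy.spatial.transform import Rotation as Ro
R=Ro.from_quat([q[1],q[2],q[3],q[0]]).as_matrix();print(R.round(4).tolist(), "tip", o["tcp_pos"]+R@[0,0,.0959],"jaw yaw",np.arctan2(R[1,1],R[0,1]))
# project collar top centre
print("collar proj",proj(d,[o["tcp_pos"]+R@[0,0,.033],o["tcp_pos"]+R@[0.019,0,.033]]), (unc([(348,540)],5.6,260,120)))
E
```

```text
bed far [[0.4875 0.0649 0.008 ]
 [0.5941 0.0344 0.008 ]] 0.11087554181708754
yaw bed -0.27871029011074366 mid [0.540762   0.04960262 0.008     ]
[ 0.51721529 -0.03087892 -0.27681669] [[1.2, 0.9], [-0.9, 0.8], [-1.4, -1.6], [1.0, -1.2]]
slot [ 0.49179886 -0.12033844  0.077     ]
[ 0.51749009 -0.03111967 -0.27976668  0.08398401] [ 1.3  1.  -0.8  1.1 -1.4 -1.4  1.  -1.2 -0.7 -0.   0.5  0.1]
slot [[ 0.49180987 -0.12050382  0.077     ]]
[[0.2731, 0.962, -0.0004], [0.962, -0.2731, 0.0003], [0.0002, -0.0005, -1.0]] tip [ 0.49312348 -0.08349167  0.1261213 ] jaw yaw -0.2766188039474641
collar proj [[322.37920852 244.72864779]
 [322.35745701 214.05833819]] [[321.73214286 216.01785714]]
```

```bash
python3 - <<'E'
from h import *
import cv2
from cell import robot
import pickle
T=pickle.load(open("pics/t6.pkl","rb"));S=pickle.load(open("pics/s6.pkl","rb"))
p=[.5173,-.0304,-.279]
out=[]
for d,img in ((T,cv2.imread("pics/top0.png")),(S,cv2.imread("pics/scene0.png"))):
    # local grid: x from -45..45 (right), y from -118..-68 (down->up)
    n=8 # px per mm
    loc=[(-.045,-.068,.077),(.045,-.068,.077),(.045,-.118,.077),(-.045,-.118,.077)]
    H=cv2.getPerspectiveTransform(np.float32([(0,0),(90*n,0),(90*n,50*n),(0,50*n)]),np.float32(proj(d,place(p,loc))))
    o=cv2.warpPerspective(img,H,(90*n,50*n),flags=cv2.INTER_CUBIC|cv2.WARP_INVERSE_MAP)
    for k in range(-40,41,10): cv2.line(o,((45+k)*n,0),((45+k)*n,12),(0,0,255),1)
    cv2.rectangle(o,(25*n,int((25-5.5)*n)),(65*n,int((25+5.5)*n)),(0,255,0),1)
    out.append(o)
for i,o in enumerate(out): cv2.imwrite(f"pics/rect{i}.png",o)
E
```

```text
(no output)
```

View pics/rect0.png

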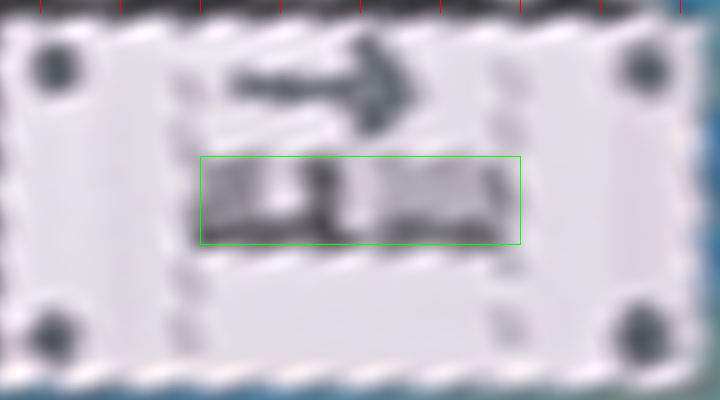

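View pics/rect1.png

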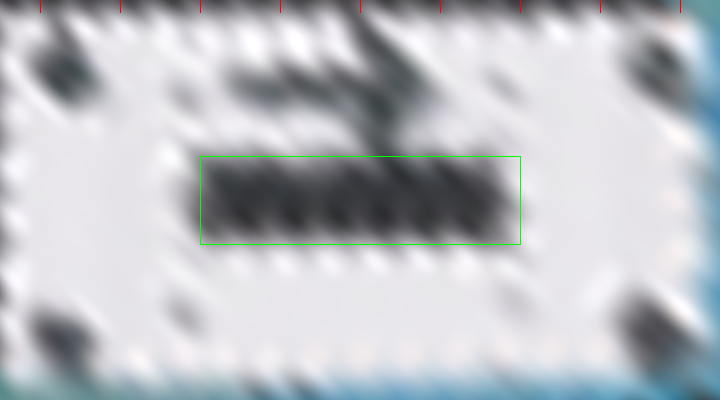

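>>> {"method": "send_rows", "body": {
  "plan": [
    {"x": 0,"y": -0.015,"z": 0,"wx": 0,"wy": 0,"wz": 0,"hand": 0.0},
    {"x": 0.001,"y": -0.015,"z": -0.005,"wx": 0,"wy": 0,"wz": -0.002,"hand": 0.0},
    {"x": 0,"y": -0.007,"z": -0.014,"wx": 0,"wy": 0,"wz": 0,"hand": 0.0},
    {"x": 0,"y": 0,"z": -0.015,"wx": 0,"wy": 0,"wz": 0,"hand": 0.0},
    {"x": 0,"y": 0,"z": -0.005,"wx": 0,"wy": 0,"wz": 0,"hand": 0.0},
    {"x": 0,"y": 0,"z": 0,"wx": 0,"wy": 0,"wz": 0,"hand": 0.0},
    {"x": 0,"y": 0,"z": 0,"wx": 0,"wy": 0,"wz": 0,"hand": 0.0}
  ]
}}

```text
t: 6.07
tcp_pos: [0.4942, -0.1208, 0.1834]
orientation: [-0.0, 0.799, 0.602, -0.0]
force: [-0.1, -0.6, -0.9]
gripper_width: 0.0184
```

```bash
cat >> h.py <<'E'
SL=np.array([.4912,-.1199,.077]); YAW=-.279
def st(off=.0959):
    from cell import robot
    from scipy.spatial.transform import Rotation as Ro
    o=robot.observe(); q=o["orientation"]; R=Ro.from_quat([q[1],q[2],q[3],q[0]]).as_matrix()
    tip=o["tcp_pos"]+R@[0,0,off]; c,s=np.cos(YAW),np.sin(YAW); A=np.array([[c,s,0],[-s,c,0],[0,0,1]])
    print("t",o["t"],"tcp",o["tcp_pos"].round(4),"tip_local_mm",(A@(tip-SL)*1e3).round(2),"F_local",(A@o["force"]).round(2),"T",o["torque"].round(3),"yaw",round(np.arctan2(R[1,1],R[0,1]),4),"tilt",R[:2,2].round(4),"w",round(o["gripper_width"],4))
    return tip
E
python3 - <<'E'
from h import *
tip=st()
d=snap("scene","s7",(320,110,420,230),5)
w=snap("wrist","w7",(250,100,410,260),4)
print(proj(d,[tip,SL])); print((proj(d,[tip,SL])-[320,110])*5)
E
```

```text
t 6.0667 tcp [ 0.4942 -0.1208  0.1834] tip_local_mm [3.110e+00 1.000e-02 1.047e+01] F_local [ 0.08 -0.63 -0.92] T [-0.009 -0.014 -0.045] yaw -0.279 tilt [-0.0003  0.0002] w 0.0184
[[370.49239164 171.02899162]
 [371.32286978 176.17248714]]
[[252.46195822 305.14495809]
 [256.61434888 330.8624357 ]]
```

View pics/s7.png

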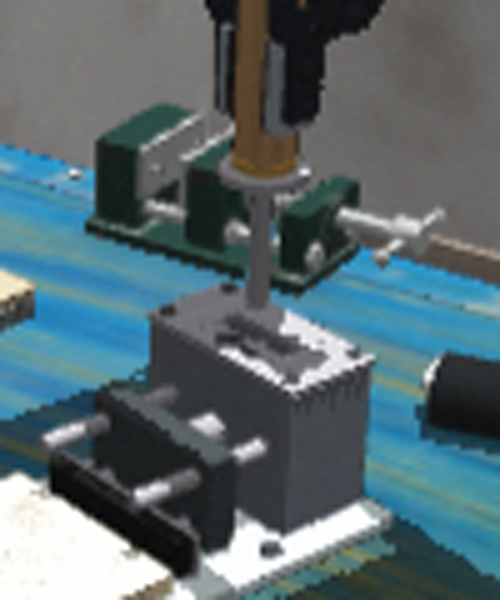

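View pics/w7.png

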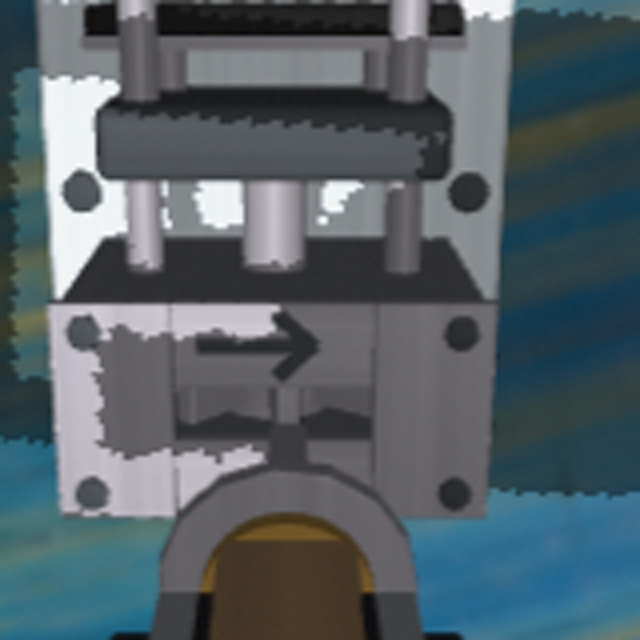

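>>> {"method": "send_rows", "body": {
  "plan": [
    {"x": -0.0046,"y": 0.0013,"z": 0,"wx": 0,"wy": 0,"wz": 0,"hand": 0.0},
    {"x": -0.0046,"y": 0.0013,"z": 0,"wx": 0,"wy": 0,"wz": 0,"hand": 0.0},
    {"x": 0,"y": 0,"z": 0,"wx": 0,"wy": 0,"wz": 0,"hand": 0.0},
    {"x": 0,"y": 0,"z": -0.005,"wx": 0,"wy": 0,"wz": 0,"hand": 0.0},
    {"x": 0,"y": 0,"z": -0.004,"wx": 0,"wy": 0,"wz": 0,"hand": 0.0},
    {"x": 0,"y": 0,"z": 0,"wx": 0,"wy": 0,"wz": 0,"hand": 0.0},
    {"x": 0,"y": 0,"z": 0,"wx": 0,"wy": 0,"wz": 0,"hand": 0.0}
  ]
}}

```text
t: 6.75
tcp_pos: [0.4845, -0.1187, 0.1736]
orientation: [-0.001, 0.799, 0.601, -0.0]
force: [0.2, 0.5, -1.7]
gripper_width: 0.0187
```

```bash
python3 - <<'E'
from h import *
tip=st()
d=snap("scene","s8",(340,150,400,210),10)
w=snap("wrist","w8",(250,140,410,260),4.5)
st()
E
```

```text
t 6.75 tcp [ 0.4845 -0.1187  0.1736] tip_local_mm [-6.88 -0.64  0.68] F_local [ 0.11  0.53 -1.67] T [-0.011  0.024 -0.012] yaw -0.2801 tilt [-0.0013  0.0005] w 0.0187
t 6.85 tcp [ 0.4849 -0.1188  0.1742] tip_local_mm [-6.4  -0.68  1.28] F_local [ 0.2   0.67 -0.48] T [-0.011  0.036  0.012] yaw -0.28 tilt [-0.0002  0.0001] w 0.0186
```

View pics/s8.png

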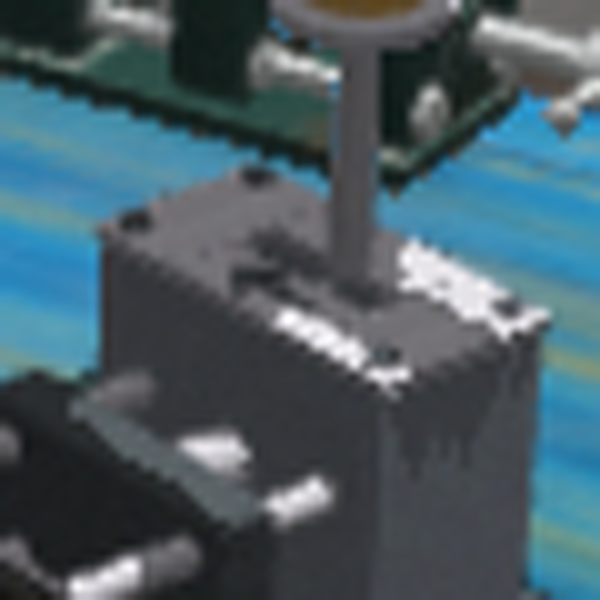

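View pics/w8.png

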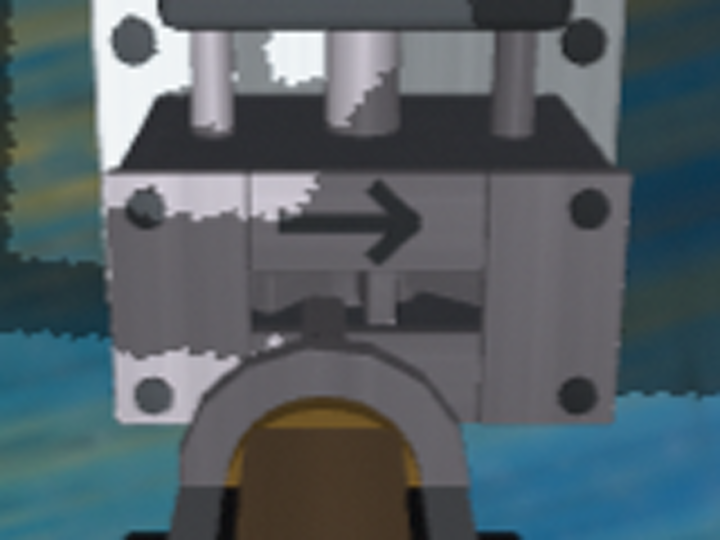

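```bash
python3 - <<'E'
from h import *
import pickle
w=pickle.load(open("pics/w8.pkl","rb")); s=pickle.load(open("pics/s8.pkl","rb"))
tip=st()
c,sn=np.cos(YAW),np.sin(YAW); A=np.array([[c,-sn,0],[sn,c,0],[0,0,1]])
sl=lambda x,y,z=0:SL+A@np.array([x,y,z])/1e3
tp=lambda x,y,z=0:tip+A@np.array([x,y,z])/1e3
f=lambda d,P,o,k:((proj(d,P)-o+.5)*k-.5).round(0).tolist()
print("slot corners w",f(w,[sl(-20,5.5),sl(20,5.5),sl(20,-5.5),sl(-20,-5.5)],[250,140],4.5))
print("tip +y edge",f(w,[tp(-3.5,3.5),tp(3.5,3.5)],[250,140],4.5), "collar",f(w,[tp(0,19,58),tp(0,19,63),tp(-19,0,63),tp(19,0,63)],[250,140],4.5))
print("scene slot",f(s,[sl(-20,5.5),sl(20,5.5),sl(20,-5.5),sl(-20,-5.5)],[340,150],10))
print("scene tip",f(s,[tp(-3.5,3.5),tp(3.5,3.5),tp(-3.5,-3.5)],[340,150],10),"collar",f(s,[tp(0,0,58),tp(0,0,63)],[340,150],10))
E
```

```text
t 6.85 tcp [ 0.4849 -0.1188  0.1742] tip_local_mm [-6.4  -0.68  1.28] F_local [ 0.2   0.67 -0.48] T [-0.011  0.036  0.012] yaw -0.28 tilt [-0.0002  0.0001] w 0.0186
slot corners w [[245.0, 268.0], [480.0, 268.0], [478.0, 328.0], [246.0, 328.0]]
tip +y edge [[304.0, 285.0], [345.0, 285.0]] collar [[325.0, 324.0], [326.0, 339.0], [177.0, 477.0], [474.0, 476.0]]
scene slot [[365.0, 311.0], [232.0, 239.0], [272.0, 223.0], [406.0, 295.0]]
scene tip [[341.0, 283.0], [317.0, 270.0], [367.0, 272.0]] collar [[355.0, 9.0], [356.0, -14.0]]
```

```bash
python3 - <<'E'
import pickle,cv2
w=pickle.load(open("pics/w8.pkl","rb"))["frame"][:,:,::-1]
c=w[190:225,295:365].astype(float); c=(c/255)**.6*255
cv2.imwrite("pics/w8z.png",cv2.resize(c.astype('uint8'),None,fx=11,fy=11,interpolation=cv2.INTER_NEAREST))
E
```

```text
(no output)
```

View pics/w8z.png

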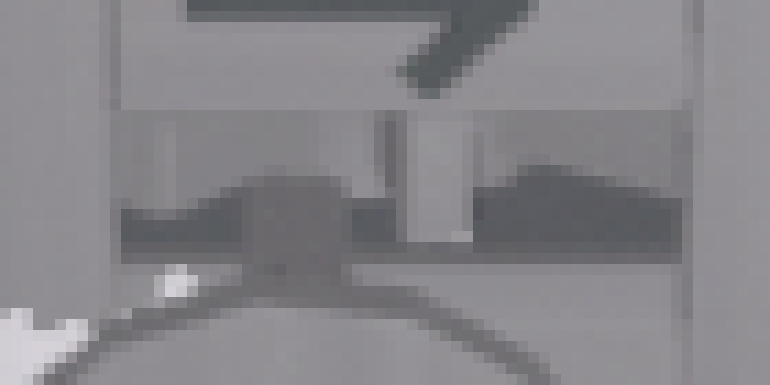

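>>> {"method": "send_rows", "body": {
  "plan": [
    {"x": 0.001,"y": 0.0018,"z": 0,"wx": 0,"wy": 0,"wz": 0,"hand": 0.0},
    {"x": 0,"y": 0,"z": 0,"wx": 0,"wy": 0,"wz": 0,"hand": 0.0},
    {"x": 0,"y": 0,"z": -0.002,"wx": 0,"wy": 0,"wz": 0,"hand": 0.0},
    {"x": 0,"y": 0,"z": -0.002,"wx": 0,"wy": 0,"wz": 0,"hand": 0.0},
    {"x": 0,"y": 0,"z": -0.001,"wx": 0,"wy": 0,"wz": 0,"hand": 0.0},
    {"x": 0,"y": 0,"z": 0,"wx": 0,"wy": 0,"wz": 0,"hand": 0.0}
  ]
}}

```text
t: 7.35
tcp_pos: [0.4856, -0.1169, 0.1688]
orientation: [-0.0, 0.799, 0.602, -0.0]
force: [-0.8, 0.0, -2.3]
gripper_width: 0.0188
```

```bash
python3 - <<'E'
from h import *
import cv2
tip=st()
w=snap("wrist","w9");c=w["frame"][180:230,295:365,::-1].astype(float); c=(c/255)**.6*255
cv2.imwrite("pics/w9z.png",cv2.resize(c.astype('uint8'),None,fx=11,fy=11,interpolation=cv2.INTER_NEAREST))
st()
E
```

```text
t 7.35 tcp [ 0.4856 -0.1169  0.1688] tip_local_mm [-6.29  1.4  -4.09] F_local [-0.72 -0.2  -2.32] T [-0.002  0.003  0.01 ] yaw -0.28 tilt [-0.0008  0.0003] w 0.0188
t 7.4 tcp [ 0.4857 -0.1169  0.169 ] tip_local_mm [-6.15  1.37 -3.88] F_local [-0.09 -0.92 -0.84] T [ 0.071 -0.007  0.011] yaw -0.28 tilt [-0.0005  0.0002] w 0.0188
```

View pics/w9z.png

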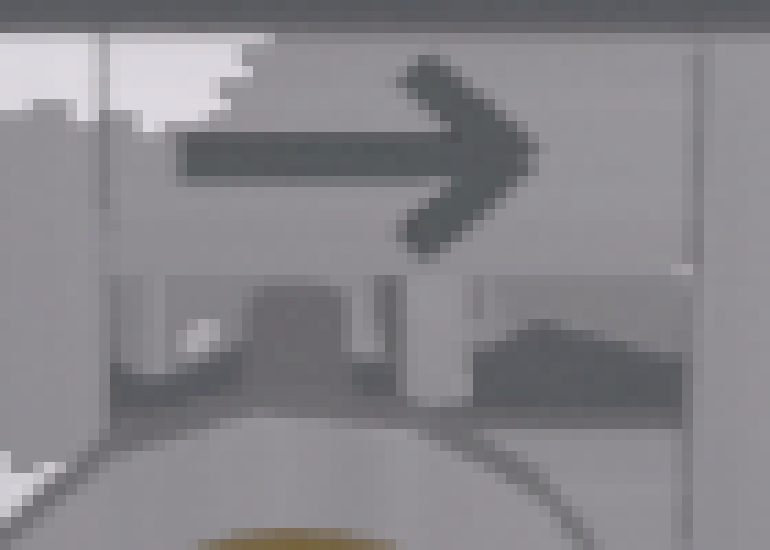

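>>> {"method": "send_rows", "body": {
  "plan": [
    {"x": 0,"y": 0,"z": -0.002,"wx": 0,"wy": 0,"wz": 0,"hand": 0.0},
    {"x": 0,"y": 0,"z": -0.002,"wx": 0,"wy": 0,"wz": 0,"hand": 0.0},
    {"x": 0,"y": 0,"z": -0.002,"wx": 0,"wy": 0,"wz": 0,"hand": 0.0},
    {"x": 0,"y": 0,"z": 0,"wx": 0,"wy": 0,"wz": 0,"hand": 0.0}
  ]
}}

```text
t: 7.73
tcp_pos: [0.4855, -0.1168, 0.1627]
orientation: [-0.0, 0.799, 0.602, -0.0]
force: [-0.2, 0.3, -2.1]
gripper_width: 0.0184
```

```bash
python3 -c "
from h import *
st()"
```

```text
t 7.7333 tcp [ 0.4855 -0.1168  0.1627] tip_local_mm [ -6.37   1.38 -10.22] F_local [-0.27  0.24 -2.12] T [ 0.026  0.017 -0.043] yaw -0.28 tilt [-0.001   0.0003] w 0.0184
```

>>> {"method": "send_rows", "body": {
  "plan": [
    {"x": 0,"y": 0,"z": -0.002,"wx": 0,"wy": 0,"wz": 0,"hand": 0.0},
    {"x": 0,"y": 0,"z": -0.002,"wx": 0,"wy": 0,"wz": 0,"hand": 0.0},
    {"x": 0,"y": 0,"z": 0,"wx": 0,"wy": 0,"wz": 0,"hand": 0.0}
  ]
}}

```text
t: 7.98
tcp_pos: [0.4856, -0.1169, 0.1588]
orientation: [-0.0, 0.799, 0.601, -0.0]
force: [0.0, 0.5, -1.0]
gripper_width: 0.0186
```

```bash
python3 -c "
from h import *
st()"
```

```text
t 7.9833 tcp [ 0.4856 -0.1169  0.1588] tip_local_mm [ -6.28   1.37 -14.12] F_local [-0.14  0.48 -1.  ] T [-0.002 -0.01   0.047] yaw -0.2801 tilt [-0.0008  0.0003] w 0.0186
```

Free so far at 14 mm depth. Down 5 more.

>>> {"method": "send_rows", "body": {
  "plan": [
    {"x": 0,"y": 0,"z": -0.002,"wx": 0,"wy": 0,"wz": 0,"hand": 0.0},
    {"x": 0,"y": 0,"z": -0.001,"wx": 0,"wy": 0,"wz": 0,"hand": 0.0},
    {"x": 0,"y": 0,"z": -0.0015,"wx": 0,"wy": 0,"wz": 0,"hand": 0.0},
    {"x": 0,"y": 0,"z": 0,"wx": 0,"wy": 0,"wz": 0,"hand": 0.0},
    {"x": 0,"y": 0,"z": 0,"wx": 0,"wy": 0,"wz": 0,"hand": 0.0}
  ]
}}

```text
t: 8.4
tcp_pos: [0.4858, -0.1169, 0.1547]
orientation: [-0.0, 0.799, 0.602, -0.0]
force: [-0.3, 0.2, -1.2]
gripper_width: 0.0189
```

```bash
python3 -c "
from h import *
st()
snap('scene','s10',(280,150,410,250),5.5)"
```

```text
t 8.4 tcp [ 0.4858 -0.1169  0.1547] tip_local_mm [ -6.04   1.36 -18.18] F_local [-0.31  0.1  -1.23] T [ 0.022 -0.011 -0.022] yaw -0.28 tilt [-0.0002  0.0001] w 0.0189
```

View pics/s10.png

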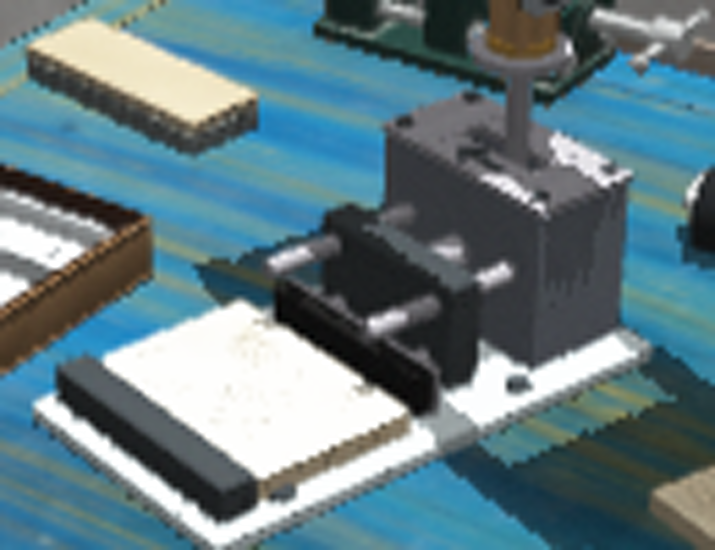

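>>> {"method": "send_rows", "body": {
  "plan": [
    {"x": 0.0018,"y": -0.0005,"z": 0,"wx": 0,"wy": 0,"wz": 0,"hand": 0.0},
    {"x": 0.0018,"y": -0.0005,"z": 0,"wx": 0,"wy": 0,"wz": 0,"hand": 0.0},
    {"x": 0.0018,"y": -0.0005,"z": 0,"wx": 0,"wy": 0,"wz": 0,"hand": 0.0},
    {"x": 0.0018,"y": -0.0005,"z": 0,"wx": 0,"wy": 0,"wz": 0,"hand": 0.0},
    {"x": 0.0018,"y": -0.0005,"z": 0,"wx": 0,"wy": 0,"wz": 0,"hand": 0.0}
  ]
}}

```text
t: 8.87
tcp_pos: [0.4939, -0.1192, 0.1545]
orientation: [-0.001, 0.799, 0.602, -0.001]
force: [-5.0, 0.8, -0.5]
gripper_width: 0.0185
```

```bash
python3 -c "
from h import *
st()"
```

```text
t 8.8667 tcp [ 0.4939 -0.1192  0.1545] tip_local_mm [  2.13   1.41 -18.42] F_local [-5.   -0.58 -0.51] T [0.317 1.265 0.044] yaw -0.28 tilt [-0.0031  0.0008] w 0.0185
```

>>> {"method": "send_rows", "body": {
  "plan": [
    {"x": 0.0018,"y": -0.0005,"z": 0,"wx": 0,"wy": 0,"wz": 0,"hand": 0.0},
    {"x": 0.0018,"y": -0.0005,"z": 0,"wx": 0,"wy": 0,"wz": 0,"hand": 0.0},
    {"x": 0.0018,"y": -0.0005,"z": 0,"wx": 0,"wy": 0,"wz": 0,"hand": 0.0},
    {"x": 0.0018,"y": -0.0005,"z": 0,"wx": 0,"wy": 0,"wz": 0,"hand": 0.0},
    {"x": 0.0018,"y": -0.0005,"z": 0,"wx": 0,"wy": 0,"wz": 0,"hand": 0.0}
  ]
}}

```text
t: 9.28
tcp_pos: [0.5023, -0.1214, 0.1534]
orientation: [-0.002, 0.799, 0.602, -0.002]
force: [-6.0, 2.3, -0.1]
gripper_width: 0.0186
```

```bash
python3 -c "
from h import *
st()"
```

```text
t 9.2833 tcp [ 0.5023 -0.1214  0.1534] tip_local_mm [ 10.58   1.59 -19.53] F_local [-6.36  0.52 -0.12] T [ 0.399  1.345 -0.024] yaw -0.28 tilt [-0.0053  0.0017] w 0.0186
```

>>> {"method": "send_rows", "body": {
  "plan": [
    {"x": 0,"y": 0,"z": 0,"wx": 0,"wy": 0,"wz": 0,"hand": 0.0}
  ]
}}

```text
t: 9.37
tcp_pos: [0.5029, -0.1216, 0.1536]
orientation: [-0.002, 0.799, 0.602, -0.001]
force: [-5.3, 1.6, -0.8]
gripper_width: 0.0184
```

```bash
python3 -c "
from h import *
import cv2
st()
snap('scene','s11',(280,150,410,250),5.5)
st()
w=snap('wrist','w11',(240,80,410,250),4);st()"
```

```text
t 9.3667 tcp [ 0.5029 -0.1216  0.1536] tip_local_mm [ 11.38   1.61 -19.25] F_local [-5.54  0.06 -0.78] T [0.339 1.208 0.002] yaw -0.28 tilt [-0.0037  0.0013] w 0.0184
t 9.4167 tcp [ 0.503  -0.1216  0.1539] tip_local_mm [ 11.56   1.61 -19.05] F_local [-5.02 -0.46 -0.95] T [0.292 1.202 0.03 ] yaw -0.28 tilt [-0.0031  0.0011] w 0.0191
t 9.4667 tcp [ 0.5032 -0.1217  0.1541] tip_local_mm [ 11.75   1.61 -18.82] F_local [-5.11 -0.25 -0.39] T [ 0.352  1.209 -0.01 ] yaw -0.2799 tilt [-0.0024  0.0009] w 0.0186
```

View pics/s11.png

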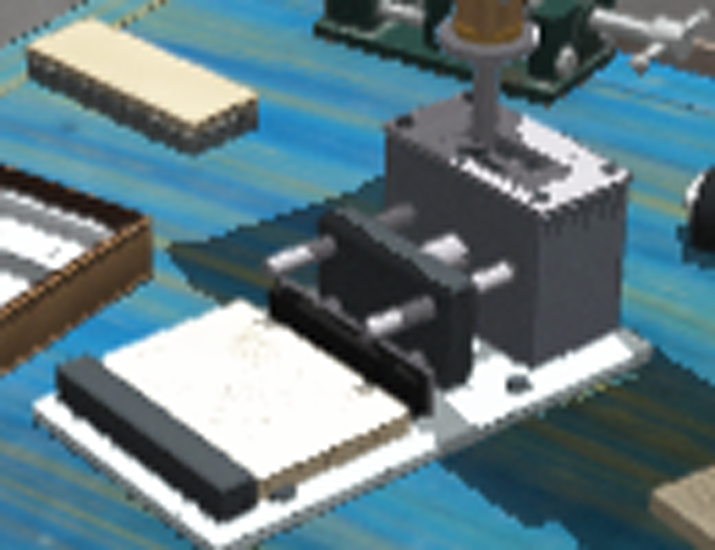

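View pics/w11.png

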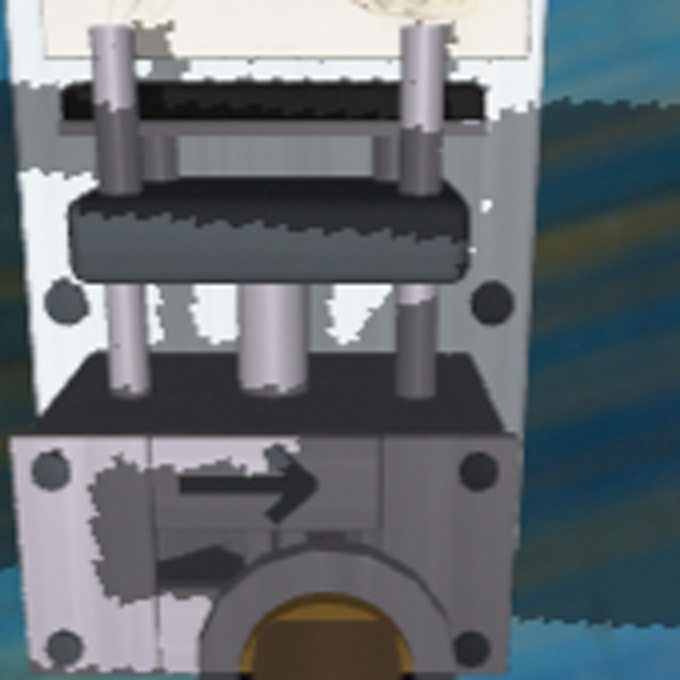

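>>> {"method": "send_rows", "body": {
  "plan": [
    {"x": -0.0005,"y": 0.0001,"z": 0.002,"wx": 0,"wy": 0,"wz": 0,"hand": 0.0},
    {"x": 0,"y": 0,"z": 0.006,"wx": 0,"wy": 0,"wz": 0,"hand": 0.0},
    {"x": 0,"y": 0,"z": 0.007,"wx": 0,"wy": 0,"wz": 0,"hand": 0.0},
    {"x": 0,"y": 0,"z": 0,"wx": 0,"wy": 0,"wz": 0,"hand": 0.0},
    {"x": -0.0065,"y": 0.0018,"z": 0,"wx": 0,"wy": 0,"wz": 0,"hand": 0.0},
    {"x": -0.0065,"y": 0.0018,"z": 0,"wx": 0,"wy": 0,"wz": 0,"hand": 0.0},
    {"x": -0.0065,"y": 0.0018,"z": 0,"wx": 0,"wy": 0,"wz": 0,"hand": 0.0},
    {"x": 0,"y": 0,"z": 0,"wx": 0,"wy": 0,"wz": 0,"hand": 0.0},
    {"x": 0,"y": 0,"z": 0,"wx": 0,"wy": 0,"wz": 0,"hand": 0.0}
  ]
}}

```text
t: 10.22
tcp_pos: [0.4833, -0.1163, 0.1697]
orientation: [0.0, 0.799, 0.602, 0.0]
force: [-0.2, -0.6, -2.0]
gripper_width: 0.0187
```

```bash
python3 -c "
from h import *
import cv2
st()
w=snap('wrist','w12');c=w['frame'][180:230,285:375,::-1].astype(float); c=(c/255)**.6*255
cv2.imwrite('pics/w12z.png',cv2.resize(c.astype('uint8'),None,fx=8,fy=8,interpolation=0))"
```

```text
t 10.2167 tcp [ 0.4833 -0.1163  0.1697] tip_local_mm [-8.53  1.33 -3.17] F_local [-0.04 -0.64 -1.97] T [-0.095 -0.009  0.033] yaw -0.28 tilt [ 0.0003 -0.0001] w 0.0187
```

View pics/w12z.png

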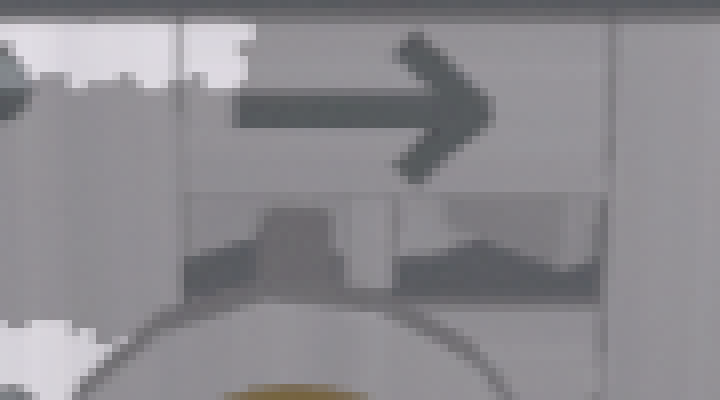

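>>> {"method": "send_rows", "body": {
  "plan": [
    {"x": -0.0007,"y": 0.0002,"z": -0.002,"wx": 0,"wy": 0,"wz": 0,"hand": 0.0},
    {"x": 0,"y": 0,"z": -0.003,"wx": 0,"wy": 0,"wz": 0,"hand": 0.0},
    {"x": 0,"y": 0,"z": -0.003,"wx": 0,"wy": 0,"wz": 0,"hand": 0.0},
    {"x": 0,"y": 0,"z": -0.002,"wx": 0,"wy": 0,"wz": 0,"hand": 0.0},
    {"x": 0,"y": 0,"z": 0,"wx": 0,"wy": 0,"wz": 0,"hand": 0.0}
  ]
}}

```text
t: 10.68
tcp_pos: [0.4828, -0.1161, 0.1588]
orientation: [-0.001, 0.799, 0.602, -0.0]
force: [-0.7, 0.2, -1.3]
gripper_width: 0.0186
```

```bash
python3 -c "
from h import *
st()"
```

```text
t 10.6833 tcp [ 0.4828 -0.1161  0.1588] tip_local_mm [ -9.27   1.33 -14.08] F_local [-0.76 -0.01 -1.3 ] T [-0.004  0.014  0.021] yaw -0.28 tilt [-0.0016  0.0006] w 0.0186
```

>>> {"method": "send_rows", "body": {
  "plan": [
    {"x": 0,"y": 0,"z": -0.002,"wx": 0,"wy": 0,"wz": 0,"hand": 0.0},
    {"x": 0,"y": 0,"z": -0.003,"wx": 0,"wy": 0,"wz": 0,"hand": 0.0},
    {"x": 0,"y": 0,"z": 0,"wx": 0,"wy": 0,"wz": 0,"hand": 0.0}
  ]
}}

```text
t: 10.93
tcp_pos: [0.4829, -0.1162, 0.1541]
orientation: [-0.0, 0.799, 0.602, -0.0]
force: [0.1, 0.1, -0.5]
gripper_width: 0.019
```

```bash
python3 -c "
from h import *
st()"
```

```text
t 10.9333 tcp [ 0.4829 -0.1162  0.1541] tip_local_mm [ -9.1    1.33 -18.76] F_local [ 0.08  0.16 -0.47] T [0.061 0.008 0.026] yaw -0.28 tilt [-0.0009  0.0003] w 0.019
```

>>> {"method": "send_rows", "body": {
  "plan": [
    {"x": 0.002,"y": -0.0006,"z": 0,"wx": 0,"wy": 0,"wz": 0,"hand": 0.0},
    {"x": 0.002,"y": -0.0006,"z": 0,"wx": 0,"wy": 0,"wz": 0,"hand": 0.0},
    {"x": 0.002,"y": -0.0006,"z": 0,"wx": 0,"wy": 0,"wz": 0,"hand": 0.0},
    {"x": 0.002,"y": -0.0006,"z": 0,"wx": 0,"wy": 0,"wz": 0,"hand": 0.0},
    {"x": 0.002,"y": -0.0006,"z": 0,"wx": 0,"wy": 0,"wz": 0,"hand": 0.0},
    {"x": 0.002,"y": -0.0006,"z": 0,"wx": 0,"wy": 0,"wz": 0,"hand": 0.0},
    {"x": 0.002,"y": -0.0006,"z": 0,"wx": 0,"wy": 0,"wz": 0,"hand": 0.0},
    {"x": 0.002,"y": -0.0005,"z": 0,"wx": 0,"wy": 0,"wz": 0,"hand": 0.0},
    {"x": 0.002,"y": -0.0005,"z": 0,"wx": 0,"wy": 0,"wz": 0,"hand": 0.0},
    {"x": 0.002,"y": -0.0005,"z": 0,"wx": 0,"wy": 0,"wz": 0,"hand": 0.0}
  ]
}}

```text
t: 11.77
tcp_pos: [0.5019, -0.1216, 0.1535]
orientation: [-0.002, 0.799, 0.602, -0.001]
force: [-5.1, 1.8, -0.9]
gripper_width: 0.0191
```

```bash
python3 -c "
from h import *
st()"
```

```text
t 11.7667 tcp [ 0.5019 -0.1216  0.1535] tip_local_mm [ 10.26   1.34 -19.38] F_local [-5.41  0.31 -0.88] T [0.393 1.324 0.026] yaw -0.2799 tilt [-0.0046  0.0013] w 0.0191
```

>>> {"method": "send_rows", "body": {
  "plan": [
    {"x": 0.0014,"y": -0.0004,"z": 0,"wx": 0,"wy": 0,"wz": 0,"hand": 0.0},
    {"x": 0,"y": 0,"z": 0,"wx": 0,"wy": 0,"wz": 0,"hand": 0.0}
  ]
}}

```text
t: 11.93
tcp_pos: [0.5041, -0.1222, 0.1541]
orientation: [-0.001, 0.799, 0.602, -0.001]
force: [-4.8, 0.8, -0.0]
gripper_width: 0.0184
```

```bash
python3 -c "
from h import *
import cv2
st()
snap('scene','s13',(280,150,410,250),5.5)
st()
w=snap('wrist','w13',(240,80,410,250),4);st()"
```

```text
t 11.9333 tcp [ 0.5041 -0.1222  0.1541] tip_local_mm [ 12.85   1.34 -18.84] F_local [-4.84 -0.53 -0.01] T [ 0.254  1.137 -0.019] yaw -0.28 tilt [-0.0022  0.0007] w 0.0184
t 11.9833 tcp [ 0.5042 -0.1222  0.1542] tip_local_mm [ 12.97   1.33 -18.68] F_local [-4.19  0.16  0.19] T [ 3.170e-01  1.041e+00 -1.000e-03] yaw -0.2799 tilt [-0.0017  0.0005] w 0.019
t 12.0333 tcp [ 0.5043 -0.1223  0.1544] tip_local_mm [ 13.11   1.32 -18.52] F_local [-3.79 -0.26 -0.91] T [0.298 1.022 0.022] yaw -0.28 tilt [-0.0012  0.0004] w 0.0189
```

View pics/s13.png

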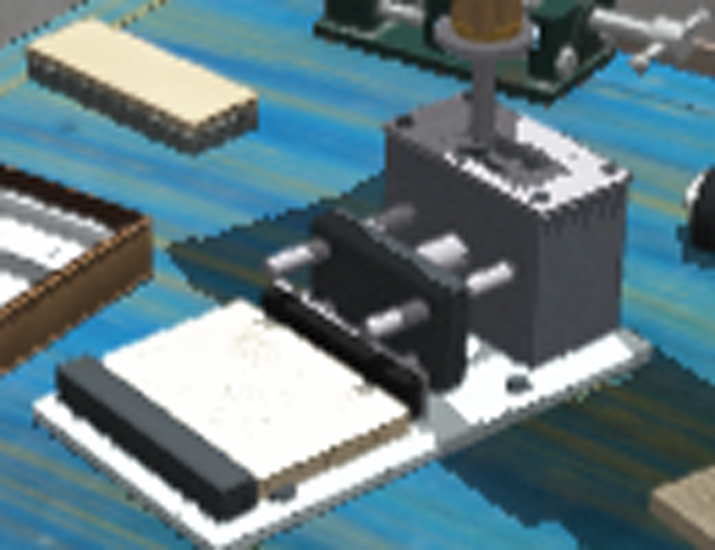

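View pics/w13.png

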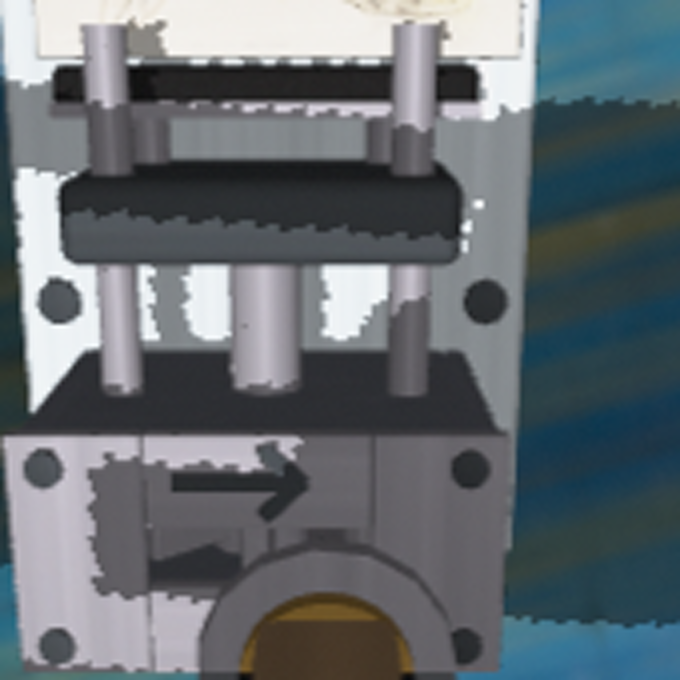

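>>> {"method": "send_rows", "body": {
  "plan": [
    {"x": -0.0005,"y": 0.0001,"z": 0.002,"wx": 0,"wy": 0,"wz": 0,"hand": 0.0},
    {"x": 0,"y": 0,"z": 0.006,"wx": 0,"wy": 0,"wz": 0,"hand": 0.0},
    {"x": 0,"y": 0,"z": 0.007,"wx": 0,"wy": 0,"wz": 0,"hand": 0.0},
    {"x": 0,"y": 0,"z": 0,"wx": 0,"wy": 0,"wz": 0,"hand": 0.0},
    {"x": -0.007,"y": 0.002,"z": 0,"wx": 0,"wy": 0,"wz": 0,"hand": 0.0},
    {"x": -0.007,"y": 0.002,"z": 0,"wx": 0,"wy": 0,"wz": 0,"hand": 0.0},
    {"x": -0.007,"y": 0.002,"z": 0,"wx": 0,"wy": 0,"wz": 0,"hand": 0.0},
    {"x": 0,"y": 0,"z": 0,"wx": 0,"wy": 0,"wz": 0,"hand": 0.0},
    {"x": 0,"y": 0,"z": 0,"wx": 0,"wy": 0,"wz": 0,"hand": 0.0}
  ]
}}

```text
t: 12.78
tcp_pos: [0.4825, -0.116, 0.1697]
orientation: [0.0, 0.799, 0.602, 0.0]
force: [0.5, -0.6, -1.1]
gripper_width: 0.0187
```

```bash
python3 -c "
from h import *
import cv2
st()
w=snap('wrist','w14');c=w['frame'][180:230,285:375,::-1].astype(float); c=(c/255)**.6*255
cv2.imwrite('pics/w14z.png',cv2.resize(c.astype('uint8'),None,fx=8,fy=8,interpolation=0))"
```

```text
t 12.7833 tcp [ 0.4825 -0.116   0.1697] tip_local_mm [-9.4   1.31 -3.15] F_local [ 0.6  -0.43 -1.06] T [-0.026  0.036 -0.002] yaw -0.28 tilt [ 0.0003 -0.0001] w 0.0187
```

View pics/w14z.png

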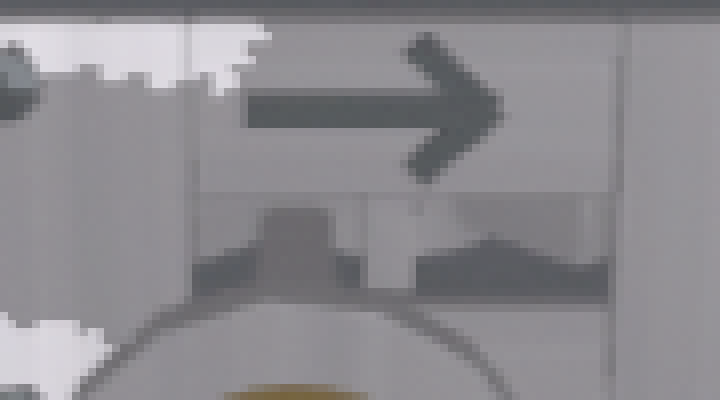

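>>> {"method": "send_rows", "body": {
  "plan": [
    {"x": 0,"y": 0,"z": -0.002,"wx": 0,"wy": 0,"wz": 0,"hand": 0.0},
    {"x": 0,"y": 0,"z": -0.003,"wx": 0,"wy": 0,"wz": 0,"hand": 0.0},
    {"x": 0,"y": 0,"z": -0.003,"wx": 0,"wy": 0,"wz": 0,"hand": 0.0},
    {"x": 0,"y": 0,"z": -0.002,"wx": 0,"wy": 0,"wz": 0,"hand": 0.0},
    {"x": 0,"y": 0,"z": 0,"wx": 0,"wy": 0,"wz": 0,"hand": 0.0}
  ]
}}

```text
t: 13.25
tcp_pos: [0.4827, -0.1161, 0.1588]
orientation: [-0.001, 0.799, 0.601, -0.0]
force: [-0.1, -0.5, -1.3]
gripper_width: 0.0187
```

```bash
python3 -c "
from h import *
st()"
```

```text
t 13.25 tcp [ 0.4827 -0.1161  0.1588] tip_local_mm [ -9.36   1.28 -14.07] F_local [ 0.05 -0.55 -1.26] T [-0.022 -0.021 -0.029] yaw -0.2801 tilt [-0.0016  0.0006] w 0.0187
```

>>> {"method": "send_rows", "body": {
  "plan": [
    {"x": 0,"y": 0,"z": -0.002,"wx": 0,"wy": 0,"wz": 0,"hand": 0.0},
    {"x": 0,"y": 0,"z": -0.003,"wx": 0,"wy": 0,"wz": 0,"hand": 0.0},
    {"x": 0,"y": 0,"z": 0,"wx": 0,"wy": 0,"wz": 0,"hand": 0.0}
  ]
}}

```text
t: 13.5
tcp_pos: [0.4828, -0.1162, 0.1541]
orientation: [-0.0, 0.799, 0.602, -0.0]
force: [-0.2, -0.5, -1.2]
gripper_width: 0.0193
```

```bash
python3 -c "
from h import *
st()"
```

```text
t 13.5 tcp [ 0.4828 -0.1162  0.1541] tip_local_mm [ -9.22   1.29 -18.78] F_local [-0.11 -0.52 -1.15] T [0.002 0.028 0.016] yaw -0.28 tilt [-0.001   0.0004] w 0.0193
```

>>> {"method": "send_rows", "body": {
  "plan": [
    {"x": 0.002,"y": -0.0006,"z": 0,"wx": 0,"wy": 0,"wz": 0,"hand": 0.0},
    {"x": 0.002,"y": -0.0006,"z": 0,"wx": 0,"wy": 0,"wz": 0,"hand": 0.0},
    {"x": 0.002,"y": -0.0006,"z": 0,"wx": 0,"wy": 0,"wz": 0,"hand": 0.0},
    {"x": 0.002,"y": -0.0006,"z": 0,"wx": 0,"wy": 0,"wz": 0,"hand": 0.0},
    {"x": 0.002,"y": -0.0006,"z": 0,"wx": 0,"wy": 0,"wz": 0,"hand": 0.0},
    {"x": 0.002,"y": -0.0006,"z": 0,"wx": 0,"wy": 0,"wz": 0,"hand": 0.0},
    {"x": 0.002,"y": -0.0006,"z": 0,"wx": 0,"wy": 0,"wz": 0,"hand": 0.0},
    {"x": 0.002,"y": -0.0005,"z": 0,"wx": 0,"wy": 0,"wz": 0,"hand": 0.0},
    {"x": 0.002,"y": -0.0005,"z": 0,"wx": 0,"wy": 0,"wz": 0,"hand": 0.0},
    {"x": 0.002,"y": -0.0005,"z": 0,"wx": 0,"wy": 0,"wz": 0,"hand": 0.0}
  ]
}}

```text
t: 14.33
tcp_pos: [0.5016, -0.1215, 0.1534]
orientation: [-0.002, 0.799, 0.602, -0.002]
force: [-5.5, 1.5, -0.4]
gripper_width: 0.0187
```

```bash
python3 -c "
from h import *
st()"
```

```text
t 14.3333 tcp [ 0.5016 -0.1215  0.1534] tip_local_mm [  9.87   1.32 -19.51] F_local [-5.69 -0.09 -0.41] T [ 0.394  1.457 -0.012] yaw -0.2799 tilt [-0.0052  0.0015] w 0.0187
```

>>> {"method": "send_rows", "body": {
  "plan": [
    {"x": 0.0014,"y": -0.0004,"z": 0,"wx": 0,"wy": 0,"wz": 0,"hand": 0.0},
    {"x": 0,"y": 0,"z": 0,"wx": 0,"wy": 0,"wz": 0,"hand": 0.0}
  ]
}}

```text
t: 14.5
tcp_pos: [0.5036, -0.1221, 0.1538]
orientation: [-0.001, 0.799, 0.602, -0.001]
force: [-6.1, 2.1, -0.3]
gripper_width: 0.0188
```

```bash
python3 -c "
from h import *
import cv2
st()
snap('scene','s15',(280,150,410,250),5.5)
st()
w=snap('wrist','w15',(240,80,410,250),4);st()"
```

```text
t 14.5 tcp [ 0.5036 -0.1221  0.1538] tip_local_mm [ 12.23   1.32 -19.07] F_local [-6.45  0.32 -0.26] T [ 0.343  1.274 -0.06 ] yaw -0.28 tilt [-0.0034  0.001 ] w 0.0188
t 14.55 tcp [ 0.5037 -0.1221  0.1539] tip_local_mm [ 12.28   1.33 -18.97] F_local [-4.66 -0.84 -0.47] T [ 0.36   1.233 -0.022] yaw -0.28 tilt [-0.0031  0.001 ] w 0.0188
t 14.6 tcp [ 0.5037 -0.1221  0.154 ] tip_local_mm [ 12.33   1.35 -18.92] F_local [-5.54  0.   -0.91] T [ 0.299  1.198 -0.007] yaw -0.2799 tilt [-0.0029  0.0009] w 0.0187
```

View pics/s15.png

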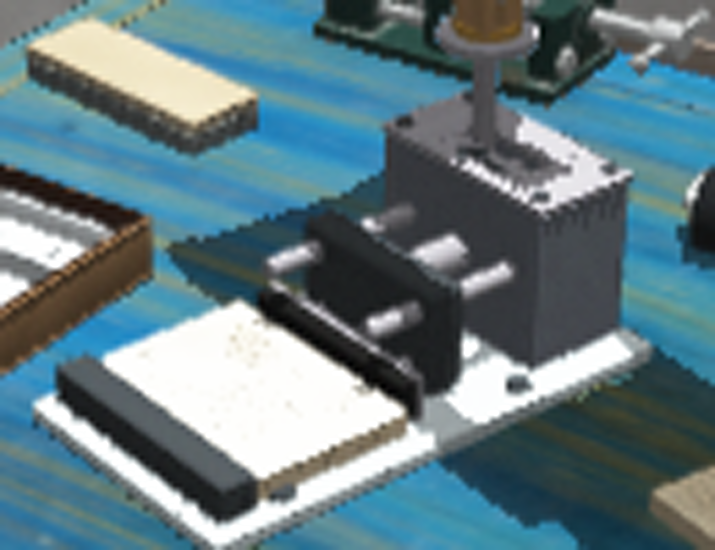

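View pics/w15.png

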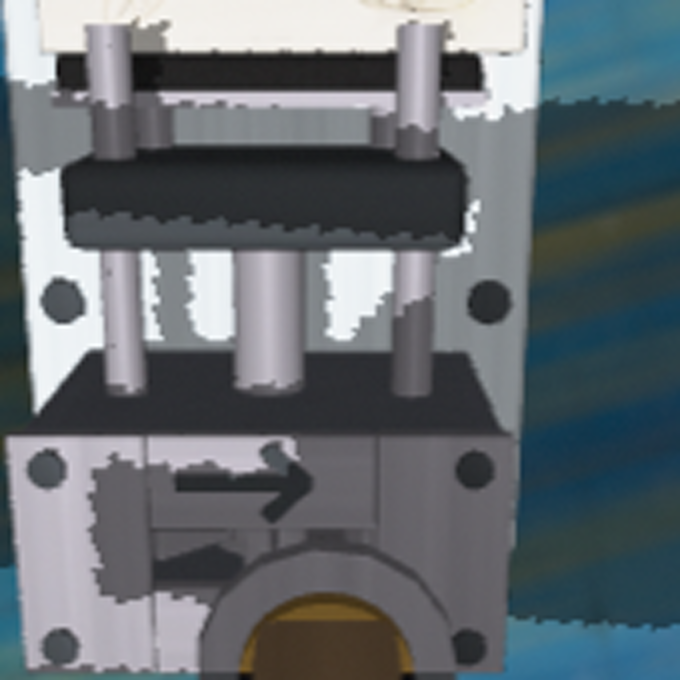

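>>> {"method": "send_rows", "body": {
  "plan": [
    {"x": -0.0007,"y": 0.0002,"z": 0.002,"wx": 0,"wy": 0,"wz": 0,"hand": 0.0},
    {"x": 0,"y": 0,"z": 0.006,"wx": 0,"wy": 0,"wz": 0,"hand": 0.0},
    {"x": 0,"y": 0,"z": 0.007,"wx": 0,"wy": 0,"wz": 0,"hand": 0.0},
    {"x": 0,"y": 0,"z": 0,"wx": 0,"wy": 0,"wz": 0,"hand": 0.0},
    {"x": -0.007,"y": 0.002,"z": 0,"wx": 0,"wy": 0,"wz": 0,"hand": 0.0},
    {"x": -0.007,"y": 0.002,"z": 0,"wx": 0,"wy": 0,"wz": 0,"hand": 0.0},
    {"x": -0.007,"y": 0.002,"z": 0,"wx": 0,"wy": 0,"wz": 0,"hand": 0.0},
    {"x": 0,"y": 0,"z": 0,"wx": 0,"wy": 0,"wz": 0,"hand": 0.0},
    {"x": 0,"y": 0,"z": 0,"wx": 0,"wy": 0,"wz": 0,"hand": 0.0}
  ]
}}

```text
t: 15.35
tcp_pos: [0.4822, -0.1159, 0.1697]
orientation: [0.0, 0.799, 0.602, 0.0]
force: [0.4, 0.0, -1.1]
gripper_width: 0.0188
```

```bash
python3 -c "
from h import *
import cv2
st()
w=snap('wrist','w16');c=w['frame'][180:230,285:375,::-1].astype(float); c=(c/255)**.6*255
cv2.imwrite('pics/w16z.png',cv2.resize(c.astype('uint8'),None,fx=8,fy=8,interpolation=0))
cv2.imwrite('pics/w16b.png',cv2.resize(w['frame'][70:190,250:400,::-1],None,fx=5,fy=5,interpolation=2))"
```

```text
t 15.35 tcp [ 0.4822 -0.1159  0.1697] tip_local_mm [-9.75  1.32 -3.18] F_local [ 0.38  0.15 -1.14] T [-0.018 -0.079 -0.025] yaw -0.28 tilt [ 0.0002 -0.0001] w 0.0188
```

View pics/w16z.png

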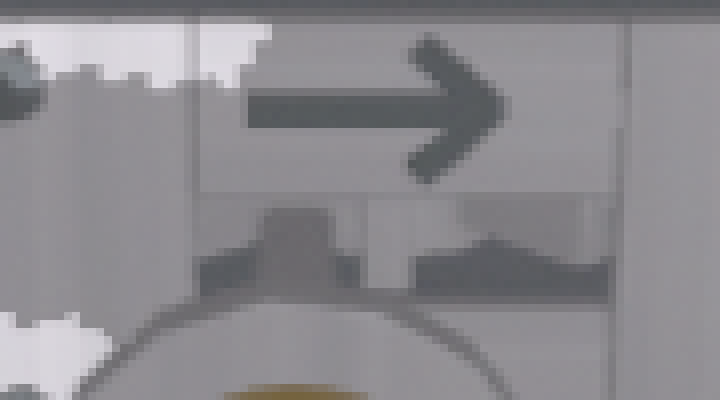

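View pics/w16b.png

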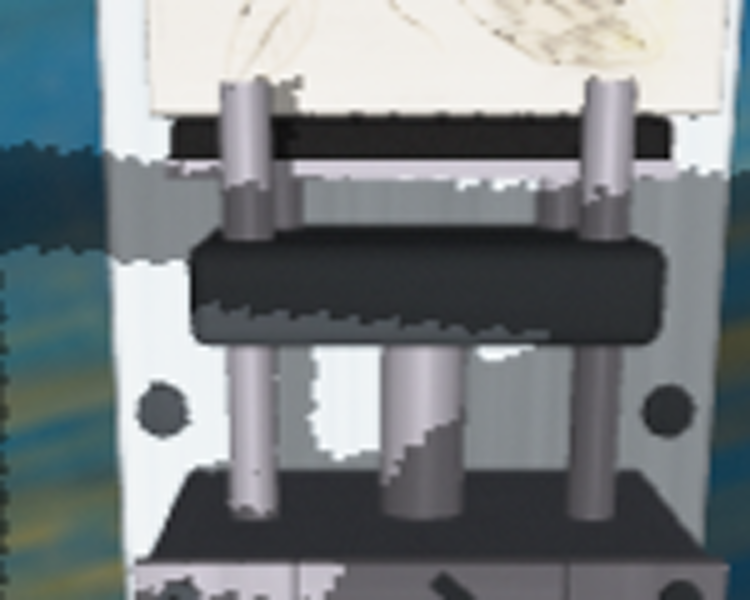

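```bash
python3 -c "
import pickle,cv2,numpy as np
ims=[]
for n in ['w12','w14','w16']:
    f=pickle.load(open(f'pics/{n}.pkl','rb'))['frame'][:,:,::-1]
    c=f[85:145,285:345].astype(float);c=(c/255)**.6*255
    ims.append(cv2.resize(c.astype('uint8'),None,fx=4.2,fy=9,interpolation=0))
    im=np.hstack(ims)
for r in range(0,60,5): cv2.putText(im,str(85+r),(0,r*9+5),0,.35,(0,0,255)); cv2.line(im,(20,r*9),(760,r*9),(0,0,255),1)
cv2.imwrite('pics/cmp.png',im)"
```

```text
(no output)
```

View pics/cmp.png

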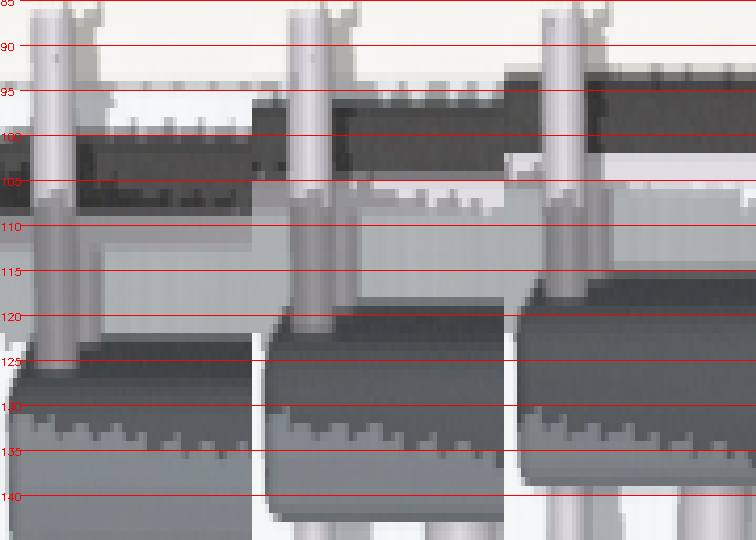

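>>> {"method": "send_rows", "body": {
  "plan": [
    {"x": 0,"y": 0,"z": -0.002,"wx": 0,"wy": 0,"wz": 0,"hand": 0.0},
    {"x": 0,"y": 0,"z": -0.003,"wx": 0,"wy": 0,"wz": 0,"hand": 0.0},
    {"x": 0,"y": 0,"z": -0.003,"wx": 0,"wy": 0,"wz": 0,"hand": 0.0},
    {"x": 0,"y": 0,"z": -0.002,"wx": 0,"wy": 0,"wz": 0,"hand": 0.0},
    {"x": 0,"y": 0,"z": 0,"wx": 0,"wy": 0,"wz": 0,"hand": 0.0}
  ]
}}

```text
t: 15.82
tcp_pos: [0.4824, -0.116, 0.1588]
orientation: [-0.001, 0.799, 0.602, -0.0]
force: [-0.8, -0.0, -1.0]
gripper_width: 0.0187
```

```bash
python3 -c "
from h import *
st()"
```

```text
t 15.8167 tcp [ 0.4824 -0.116   0.1588] tip_local_mm [ -9.69   1.31 -14.07] F_local [-0.73 -0.25 -1.04] T [-0.024  0.03   0.022] yaw -0.28 tilt [-0.0016  0.0006] w 0.0187
```

>>> {"method": "send_rows", "body": {
  "plan": [
    {"x": 0,"y": 0,"z": -0.002,"wx": 0,"wy": 0,"wz": 0,"hand": 0.0},
    {"x": 0,"y": 0,"z": -0.003,"wx": 0,"wy": 0,"wz": 0,"hand": 0.0},
    {"x": 0,"y": 0,"z": 0,"wx": 0,"wy": 0,"wz": 0,"hand": 0.0}
  ]
}}

```text
t: 16.07
tcp_pos: [0.4825, -0.116, 0.1541]
orientation: [-0.0, 0.799, 0.602, -0.0]
force: [-0.0, 0.7, -1.9]
gripper_width: 0.0188
```

```bash
python3 -c "
from h import *
st()"
```

```text
t 16.0667 tcp [ 0.4825 -0.116   0.1541] tip_local_mm [ -9.54   1.31 -18.77] F_local [-0.2   0.66 -1.87] T [0.009 0.008 0.   ] yaw -0.28 tilt [-0.001   0.0003] w 0.0188
```

>>> {"method": "send_rows", "body": {
  "plan": [
    {"x": 0.002,"y": -0.0006,"z": 0,"wx": 0,"wy": 0,"wz": 0,"hand": 0.0},
    {"x": 0.002,"y": -0.0006,"z": 0,"wx": 0,"wy": 0,"wz": 0,"hand": 0.0},
    {"x": 0.002,"y": -0.0006,"z": 0,"wx": 0,"wy": 0,"wz": 0,"hand": 0.0},
    {"x": 0.002,"y": -0.0006,"z": 0,"wx": 0,"wy": 0,"wz": 0,"hand": 0.0},
    {"x": 0.002,"y": -0.0006,"z": 0,"wx": 0,"wy": 0,"wz": 0,"hand": 0.0},
    {"x": 0.002,"y": -0.0006,"z": 0,"wx": 0,"wy": 0,"wz": 0,"hand": 0.0},
    {"x": 0.002,"y": -0.0006,"z": 0,"wx": 0,"wy": 0,"wz": 0,"hand": 0.0},
    {"x": 0.002,"y": -0.0005,"z": 0,"wx": 0,"wy": 0,"wz": 0,"hand": 0.0},
    {"x": 0.002,"y": -0.0005,"z": 0,"wx": 0,"wy": 0,"wz": 0,"hand": 0.0},
    {"x": 0.002,"y": -0.0005,"z": 0,"wx": 0,"wy": 0,"wz": 0,"hand": 0.0}
  ]
}}

```text
t: 16.9
tcp_pos: [0.4997, -0.121, 0.1531]
orientation: [-0.004, 0.799, 0.602, -0.003]
force: [-7.5, 2.4, -1.3]
gripper_width: 0.0186
```

```bash
python3 -c "
from h import *
st()"
```

```text
t 16.9 tcp [ 0.4997 -0.121   0.1531] tip_local_mm [  7.54   1.31 -19.82] F_local [-7.89  0.19 -1.27] T [ 0.495  1.985 -0.051] yaw -0.28 tilt [-0.0095  0.0026] w 0.0186
```

>>> {"method": "send_rows", "body": {
  "plan": [
    {"x": 0.0016,"y": -0.0004,"z": 0,"wx": 0,"wy": 0,"wz": 0,"hand": 0.0},
    {"x": 0,"y": 0,"z": 0,"wx": 0,"wy": 0,"wz": 0,"hand": 0.0}
  ]
}}

```text
t: 17.07
tcp_pos: [0.5015, -0.1214, 0.153]
orientation: [-0.004, 0.799, 0.602, -0.003]
force: [-7.0, 1.7, -0.5]
gripper_width: 0.0189
```

```bash
python3 -c "
from h import *
import cv2
st()
snap('scene','s17',(280,150,410,250),5.5)
st()
w=snap('wrist','w17',(240,80,410,250),4);st()"
```

```text
t 17.0667 tcp [ 0.5015 -0.1214  0.153 ] tip_local_mm [  9.43   1.38 -19.93] F_local [-7.16 -0.31 -0.51] T [0.428 1.765 0.014] yaw -0.28 tilt [-0.0092  0.0027] w 0.0189
t 17.1167 tcp [ 0.5016 -0.1214  0.1531] tip_local_mm [  9.5    1.41 -19.83] F_local [-7.68  1.23 -0.71] T [0.489 1.736 0.013] yaw -0.28 tilt [-0.0089  0.0026] w 0.0188
t 17.1667 tcp [ 0.5015 -0.1214  0.1531] tip_local_mm [  9.47   1.38 -19.81] F_local [-6.48 -0.42 -0.8 ] T [ 0.413  1.766 -0.008] yaw -0.28 tilt [-0.0089  0.0025] w 0.0189
```

View pics/s17.png

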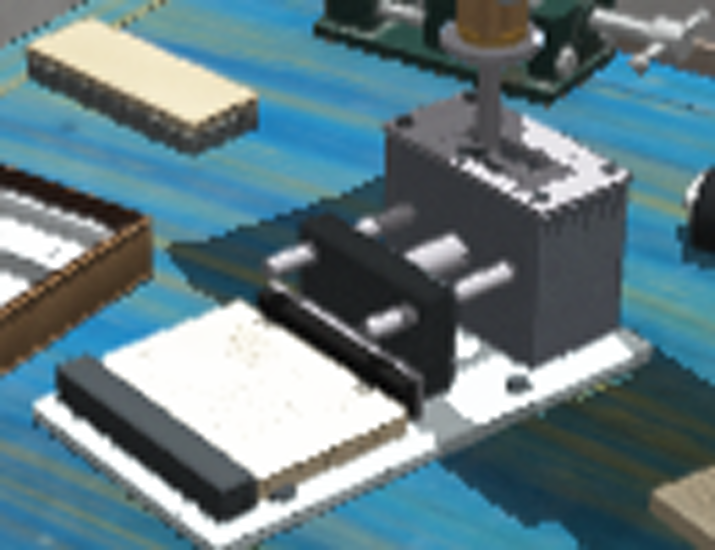

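View pics/w17.png

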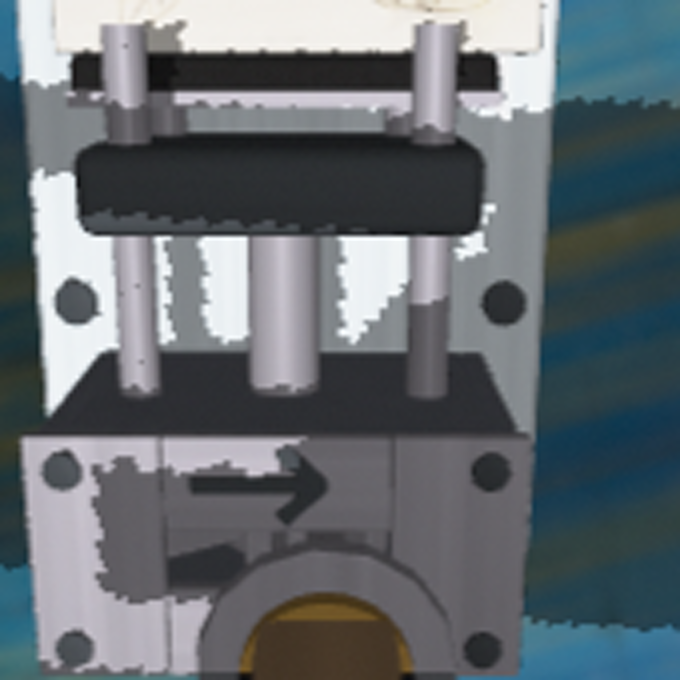

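>>> {"method": "send_rows", "body": {
  "plan": [
    {"x": 0.0015,"y": -0.0004,"z": 0,"wx": 0,"wy": 0,"wz": 0,"hand": 0.0},
    {"x": 0.0015,"y": -0.0004,"z": 0,"wx": 0,"wy": 0,"wz": 0,"hand": 0.0},
    {"x": 0.0005,"y": -0.0001,"z": 0,"wx": 0,"wy": 0,"wz": 0,"hand": 0.0},
    {"x": 0,"y": 0,"z": 0,"wx": 0,"wy": 0,"wz": 0,"hand": 0.0}
  ]
}}

```text
t: 17.5
tcp_pos: [0.5055, -0.1224, 0.1535]
orientation: [-0.003, 0.799, 0.602, -0.002]
force: [-6.8, 1.6, 0.2]
gripper_width: 0.0185
```

```bash
python3 -c "
from h import *
import time
for i in range(3):
    st(); snap('wrist','w18')
"
```

```text
t 17.5 tcp [ 0.5055 -0.1224  0.1535] tip_local_mm [ 13.65   1.5  -19.37] F_local [-7.02 -0.32  0.17] T [0.504 1.646 0.016] yaw -0.28 tilt [-0.0076  0.0022] w 0.0185
t 17.55 tcp [ 0.5055 -0.1224  0.1536] tip_local_mm [ 13.65   1.52 -19.34] F_local [-7.69  0.07 -0.3 ] T [0.403 1.651 0.007] yaw -0.2799 tilt [-0.0075  0.0022] w 0.0189
t 17.6 tcp [ 0.5055 -0.1224  0.1536] tip_local_mm [ 13.69   1.51 -19.32] F_local [-5.72  0.16  0.31] T [ 0.388  1.647 -0.025] yaw -0.28 tilt [-0.0074  0.0022] w 0.019
```

>>> {"method": "send_rows", "body": {
  "plan": [
    {"x": -0.0015,"y": 0.0004,"z": 0.002,"wx": 0,"wy": 0,"wz": 0,"hand": 0.0},
    {"x": 0,"y": 0,"z": 0.006,"wx": 0,"wy": 0,"wz": 0,"hand": 0.0},
    {"x": 0,"y": 0,"z": 0.007,"wx": 0,"wy": 0,"wz": 0,"hand": 0.0},
    {"x": 0,"y": 0,"z": 0,"wx": 0,"wy": 0,"wz": 0,"hand": 0.0},
    {"x": -0.008,"y": 0.0023,"z": 0,"wx": 0,"wy": 0,"wz": 0,"hand": 0.0},
    {"x": -0.008,"y": 0.0023,"z": 0,"wx": 0,"wy": 0,"wz": 0,"hand": 0.0},
    {"x": -0.0076,"y": 0.0022,"z": 0,"wx": 0,"wy": 0,"wz": 0,"hand": 0.0},
    {"x": 0,"y": 0,"z": 0,"wx": 0,"wy": 0,"wz": 0,"hand": 0.0},
    {"x": 0,"y": 0,"z": 0,"wx": 0,"wy": 0,"wz": 0,"hand": 0.0}
  ]
}}

```text
t: 18.4
tcp_pos: [0.4822, -0.1157, 0.1698]
orientation: [0.0, 0.799, 0.602, 0.0]
force: [0.1, 0.1, -1.2]
gripper_width: 0.0188
```

```bash
python3 -c "
from h import *
import cv2,pickle
st()
w=snap('wrist','w19');c=w['frame'][180:230,285:375,::-1].astype(float); c=(c/255)**.6*255
cv2.imwrite('pics/w19z.png',cv2.resize(c.astype('uint8'),None,fx=8,fy=8,interpolation=0))
ims=[]
for n in ['w12','w14','w16','w19']:
    f=pickle.load(open(f'pics/{n}.pkl','rb'))['frame'][:,:,::-1]
    c=f[85:145,285:345].astype(float);c=(c/255)**.6*255
    ims.append(cv2.resize(c.astype('uint8'),None,fx=3.2,fy=9,interpolation=0))
im=np.hstack(ims)
for r in range(0,60,5): cv2.putText(im,str(85+r),(0,r*9+5),0,.35,(0,0,255)); cv2.line(im,(20,r*9),(760,r*9),(0,0,255),1)
cv2.imwrite('pics/cmp2.png',im)
snap('scene','s19',(280,150,410,250),5.5)"
```

```text
t 18.4 tcp [ 0.4822 -0.1157  0.1698] tip_local_mm [-9.81  1.52 -3.14] F_local [ 0.07  0.15 -1.24] T [-0.007 -0.004 -0.009] yaw -0.28 tilt [ 0.0003 -0.0001] w 0.0188
```

View pics/w19z.png

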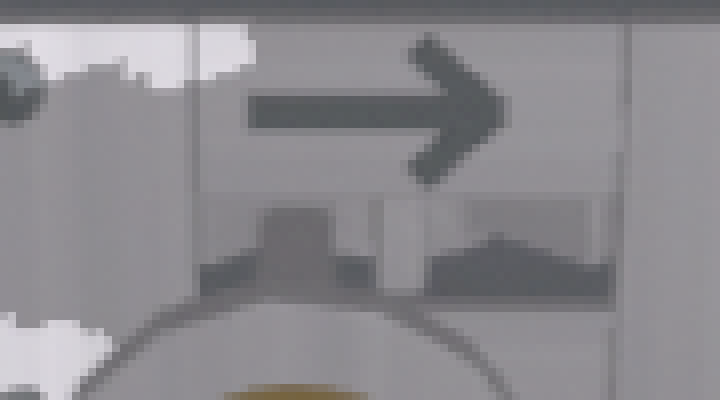

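View pics/cmp2.png

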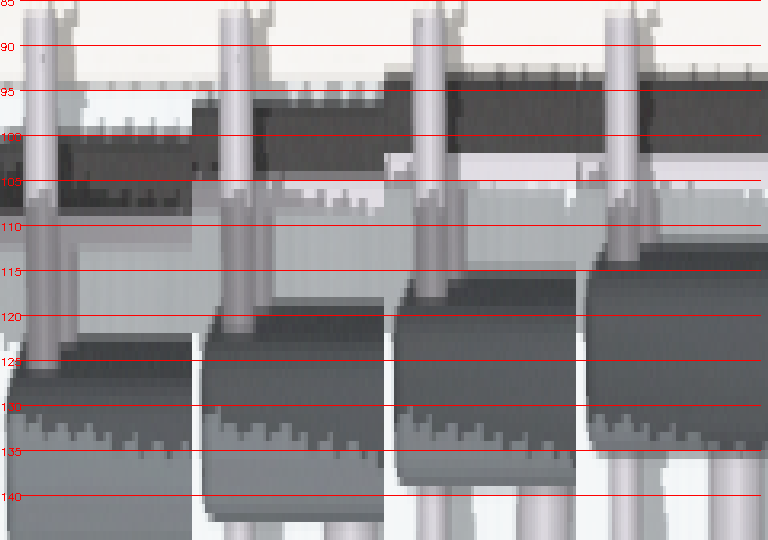

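View pics/s19.png

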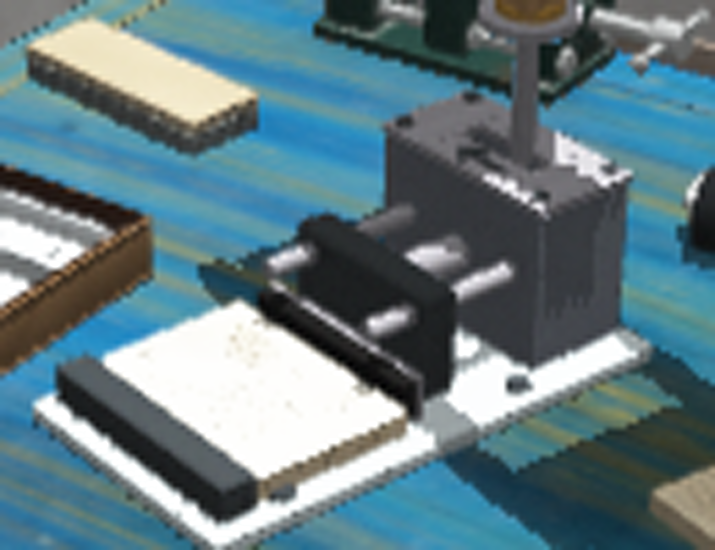

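```bash
python3 -c "
import pickle,numpy as np
for n in ['w12','w14','w16','w19']:
    d=pickle.load(open(f'pics/{n}.pkl','rb'));f=d['frame'].mean(2)
    p=f[:,316:332].mean(1); print(n,d['t'].round(4))
    print({r:int(p[r]) for r in range(88,126)})
    q=f[:,330:340].mean(1); print('rear',{r:int(q[r]) for r in range(132,152)})
"
```

```text
w12 [-0.4964  0.0026  0.3168]
{88: 239, 89: 239, 90: 239, 91: 238, 92: 239, 93: 232, 94: 167, 95: 237, 96: 242, 97: 242, 98: 220, 99: 118, 100: 40, 101: 31, 102: 36, 103: 36, 104: 36, 105: 36, 106: 30, 107: 22, 108: 40, 109: 102, 110: 107, 111: 107, 112: 122, 113: 137, 114: 139, 115: 139, 116: 139, 117: 139, 118: 139, 119: 139, 120: 139, 121: 139, 122: 56, 123: 27, 124: 27, 125: 27}
rear {132: 49, 133: 49, 134: 60, 135: 81, 136: 90, 137: 90, 138: 90, 139: 88, 140: 86, 141: 84, 142: 84, 143: 85, 144: 80, 145: 74, 146: 62, 147: 165, 148: 173, 149: 173, 150: 172, 151: 173}
w14 [-0.4955  0.0026  0.3168]
{88: 239, 89: 239, 90: 239, 91: 238, 92: 239, 93: 223, 94: 184, 95: 144, 96: 56, 97: 31, 98: 35, 99: 36, 100: 36, 101: 36, 102: 37, 103: 36, 104: 75, 105: 197, 106: 172, 107: 128, 108: 124, 109: 137, 110: 139, 111: 139, 112: 140, 113: 139, 114: 139, 115: 139, 116: 139, 117: 139, 118: 71, 119: 31, 120: 27, 121: 27, 122: 29, 123: 35, 124: 40, 125: 43}
rear {132: 48, 133: 48, 134: 59, 135: 76, 136: 84, 137: 85, 138: 85, 139: 85, 140: 80, 141: 74, 142: 60, 143: 168, 144: 177, 145: 177, 146: 1
[... 508 characters left out ...]
33, 140: 173, 141: 177, 142: 177, 143: 177, 144: 177, 145: 177, 146: 177, 147: 177, 148: 177, 149: 176, 150: 177, 151: 176}
w19 [-0.4951  0.0028  0.3169]
{88: 239, 89: 239, 90: 238, 91: 239, 92: 210, 93: 82, 94: 30, 95: 34, 96: 35, 97: 36, 98: 36, 99: 36, 100: 36, 101: 36, 102: 155, 103: 201, 104: 206, 105: 196, 106: 147, 107: 139, 108: 139, 109: 139, 110: 139, 111: 92, 112: 38, 113: 27, 114: 28, 115: 35, 116: 40, 117: 43, 118: 46, 119: 48, 120: 48, 121: 48, 122: 48, 123: 48, 124: 47, 125: 47}
rear {132: 44, 133: 41, 134: 47, 135: 95, 136: 171, 137: 178, 138: 178, 139: 178, 140: 178, 141: 177, 142: 177, 143: 177, 144: 177, 145: 177, 146: 177, 147: 177, 148: 176, 149: 177, 150: 176, 151: 176}
```

>>> {"method": "send_rows", "body": {
  "plan": [
    {"x": 0,"y": 0,"z": -0.002,"wx": 0,"wy": 0,"wz": 0,"hand": 0.0},
    {"x": 0,"y": 0,"z": -0.003,"wx": 0,"wy": 0,"wz": 0,"hand": 0.0},
    {"x": 0,"y": 0,"z": -0.003,"wx": 0,"wy": 0,"wz": 0,"hand": 0.0},
    {"x": 0,"y": 0,"z": -0.002,"wx": 0,"wy": 0,"wz": 0,"hand": 0.0},
    {"x": 0,"y": 0,"z": 0,"wx": 0,"wy": 0,"wz": 0,"hand": 0.0}
  ]
}}

```text
t: 18.92
tcp_pos: [0.4824, -0.1158, 0.1588]
orientation: [-0.001, 0.799, 0.602, -0.0]
force: [0.2, 0.5, -0.8]
gripper_width: 0.0191
```

```bash
python3 -c "
from h import *
st()"
```

```text
t 18.9167 tcp [ 0.4824 -0.1158  0.1588] tip_local_mm [ -9.74   1.5  -14.08] F_local [ 0.06  0.51 -0.76] T [0.077 0.039 0.026] yaw -0.28 tilt [-0.0016  0.0006] w 0.0191
```

>>> {"method": "send_rows", "body": {
  "plan": [
    {"x": 0,"y": 0,"z": -0.002,"wx": 0,"wy": 0,"wz": 0,"hand": 0.0},
    {"x": 0,"y": 0,"z": -0.003,"wx": 0,"wy": 0,"wz": 0,"hand": 0.0},
    {"x": 0,"y": 0,"z": 0,"wx": 0,"wy": 0,"wz": 0,"hand": 0.0}
  ]
}}

```text
t: 19.17
tcp_pos: [0.4825, -0.1159, 0.1541]
orientation: [-0.0, 0.799, 0.601, -0.0]
force: [0.1, 0.1, -1.8]
gripper_width: 0.0189
```

```bash
python3 -c "
from h import *
st()"
```

```text
t 19.1667 tcp [ 0.4825 -0.1159  0.1541] tip_local_mm [ -9.59   1.49 -18.76] F_local [ 0.08  0.09 -1.76] T [-0.01   0.049 -0.054] yaw -0.2801 tilt [-0.001   0.0004] w 0.0189
```

>>> {"method": "send_rows", "body": {
  "plan": [
    {"x": 0.002,"y": -0.0006,"z": 0,"wx": 0,"wy": 0,"wz": 0,"hand": 0.0},
    {"x": 0.002,"y": -0.0006,"z": 0,"wx": 0,"wy": 0,"wz": 0,"hand": 0.0},
    {"x": 0.002,"y": -0.0006,"z": 0,"wx": 0,"wy": 0,"wz": 0,"hand": 0.0},
    {"x": 0.002,"y": -0.0006,"z": 0,"wx": 0,"wy": 0,"wz": 0,"hand": 0.0},
    {"x": 0.0015,"y": -0.0004,"z": 0,"wx": 0,"wy": 0,"wz": 0,"hand": 0.0},
    {"x": 0,"y": 0,"z": 0,"wx": 0,"wy": 0,"wz": 0,"hand": 0.0},
    {"x": 0,"y": 0,"z": 0,"wx": 0,"wy": 0,"wz": 0,"hand": 0.0}
  ]
}}

```text
t: 19.75
tcp_pos: [0.4905, -0.1182, 0.1548]
orientation: [-0.002, 0.799, 0.602, -0.002]
force: [-5.4, 2.0, 2.6]
gripper_width: 0.0189
```

```bash
cat >> h.py <<'E'
def gapx(w):
    f=w['frame'].mean(2); p=f[:,316:332].mean(1); print({r:int(p[r]) for r in range(90,118)})
E
python3 -c "
from h import *
st()
w=snap('wrist','w20',(240,80,410,250),4);gapx(w);st()"
```

```text
t 19.75 tcp [ 0.4905 -0.1182  0.1548] tip_local_mm [ -1.65   1.41 -18.08] F_local [-5.71  0.42  2.63] T [0.414 1.406 0.049] yaw -0.2799 tilt [-0.0053  0.0015] w 0.0189
{90: 238, 91: 239, 92: 202, 93: 78, 94: 30, 95: 33, 96: 35, 97: 36, 98: 36, 99: 36, 100: 36, 101: 35, 102: 75, 103: 196, 104: 206, 105: 206, 106: 183, 107: 143, 108: 137, 109: 137, 110: 137, 111: 113, 112: 46, 113: 27, 114: 27, 115: 31, 116: 37, 117: 41}
t 19.8 tcp [ 0.4905 -0.1182  0.1548] tip_local_mm [ -1.66   1.4  -18.09] F_local [-6.27 -0.01  3.  ] T [ 0.426  1.337 -0.026] yaw -0.2799 tilt [-0.0052  0.0014] w 0.0184
```

View pics/w20.png

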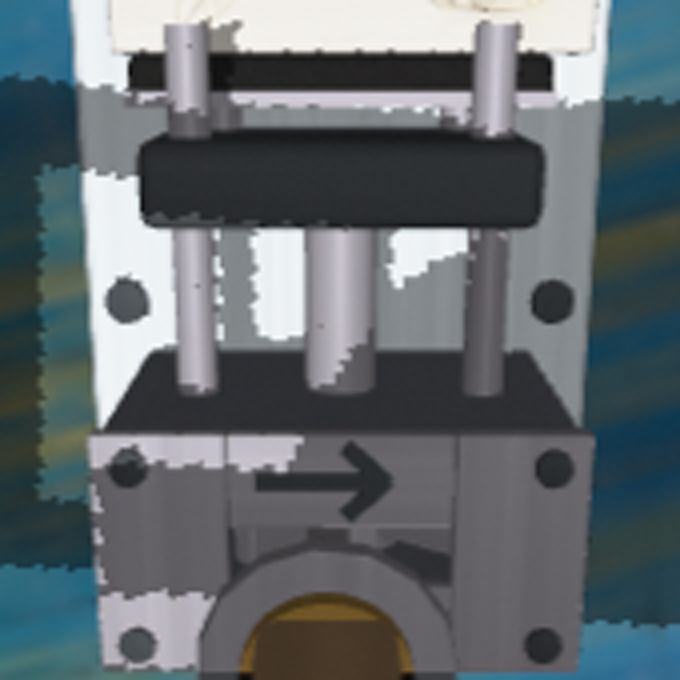

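>>> {"method": "send_rows", "body": {
  "plan": [
    {"x": 0.0012,"y": -0.0003,"z": 0,"wx": 0,"wy": 0,"wz": 0,"hand": 0.0},
    {"x": 0.0012,"y": -0.0003,"z": 0,"wx": 0,"wy": 0,"wz": 0,"hand": 0.0},
    {"x": 0,"y": 0,"z": 0,"wx": 0,"wy": 0,"wz": 0,"hand": 0.0},
    {"x": 0,"y": 0,"z": 0,"wx": 0,"wy": 0,"wz": 0,"hand": 0.0}
  ]
}}

```text
t: 20.13
tcp_pos: [0.4926, -0.1188, 0.1547]
orientation: [-0.002, 0.799, 0.602, -0.002]
force: [-5.9, 0.8, 3.3]
gripper_width: 0.0191
```

```bash
python3 -c "
from h import *
st()
w=snap('wrist','w21',(240,80,410,250),4);gapx(w);st()"
```

```text
t 20.1333 tcp [ 0.4926 -0.1188  0.1547] tip_local_mm [  0.44   1.41 -18.22] F_local [-5.91 -0.82  3.32] T [0.434 1.522 0.049] yaw -0.28 tilt [-0.0061  0.0015] w 0.0191
{90: 237, 91: 239, 92: 207, 93: 80, 94: 32, 95: 33, 96: 36, 97: 36, 98: 36, 99: 36, 100: 36, 101: 36, 102: 75, 103: 196, 104: 206, 105: 206, 106: 185, 107: 143, 108: 136, 109: 136, 110: 136, 111: 70, 112: 31, 113: 27, 114: 28, 115: 34, 116: 39, 117: 43}
t 20.1833 tcp [ 0.4926 -0.1188  0.1547] tip_local_mm [  0.41   1.41 -18.23] F_local [-6.42 -0.36  2.75] T [0.427 1.49  0.002] yaw -0.28 tilt [-0.0061  0.0015] w 0.0188
```

>>> {"method": "send_rows", "body": {
  "plan": [
    {"x": 0.0013,"y": -0.0004,"z": 0,"wx": 0,"wy": 0,"wz": 0,"hand": 0.0},
    {"x": 0,"y": 0,"z": 0,"wx": 0,"wy": 0,"wz": 0,"hand": 0.0},
    {"x": 0,"y": 0,"z": 0,"wx": 0,"wy": 0,"wz": 0,"hand": 0.0}
  ]
}}

```text
t: 20.43
tcp_pos: [0.4937, -0.1191, 0.1545]
orientation: [-0.003, 0.799, 0.602, -0.002]
force: [-5.7, 1.9, 3.1]
gripper_width: 0.0187
```

```bash
python3 -c "
from h import *
st()
w=snap('wrist','w22',(240,80,410,250),4);gapx(w);st()"
```

```text
t 20.4333 tcp [ 0.4937 -0.1191  0.1545] tip_local_mm [  1.53   1.42 -18.37] F_local [-5.99  0.23  3.11] T [0.413 1.633 0.033] yaw -0.28 tilt [-0.0066  0.0018] w 0.0187
{90: 237, 91: 239, 92: 208, 93: 81, 94: 30, 95: 33, 96: 35, 97: 36, 98: 36, 99: 36, 100: 35, 101: 36, 102: 75, 103: 196, 104: 206, 105: 206, 106: 187, 107: 143, 108: 136, 109: 136, 110: 136, 111: 55, 112: 27, 113: 26, 114: 29, 115: 35, 116: 40, 117: 43}
t 20.4833 tcp [ 0.4937 -0.1191  0.1546] tip_local_mm [  1.54   1.4  -18.34] F_local [-6.58  0.71  2.82] T [0.392 1.545 0.025] yaw -0.28 tilt [-0.0066  0.0017] w 0.0189
```

>>> {"method": "send_rows", "body": {
  "plan": [
    {"x": -0.0022,"y": 0.0006,"z": 0.001,"wx": 0,"wy": 0,"wz": 0,"hand": 0.0},
    {"x": 0,"y": 0,"z": 0.005,"wx": 0,"wy": 0,"wz": 0,"hand": 0.0},
    {"x": 0,"y": 0,"z": 0.01,"wx": 0,"wy": 0,"wz": 0,"hand": 0.0},
    {"x": 0,"y": 0,"z": 0.015,"wx": 0,"wy": 0,"wz": 0,"hand": 0.0},
    {"x": 0,"y": 0,"z": 0.02,"wx": 0,"wy": 0,"wz": 0,"hand": 0.0},
    {"x": 0,"y": 0,"z": 0.015,"wx": 0,"wy": 0,"wz": 0,"hand": 0.0},
    {"x": 0,"y": 0,"z": 0.004,"wx": 0,"wy": 0,"wz": 0,"hand": 0.0},
    {"x": 0,"y": 0,"z": 0,"wx": 0,"wy": 0,"wz": 0,"hand": 0.0}
  ]
}}

```text
t: 21.15
tcp_pos: [0.4952, -0.1197, 0.2277]
orientation: [0.003, 0.799, 0.602, 0.002]
force: [-0.3, 0.2, -1.7]
gripper_width: 0.019
```

```bash
python3 -c "
from h import *
st()
w=snap('wrist','w23',(240,80,410,250),4)
w=snap('scene','s23',(280,100,410,250),4)"
```

```text
t 21.15 tcp [ 0.4952 -0.1197  0.2277] tip_local_mm [ 4.42  1.3  54.82] F_local [-0.35  0.1  -1.66] T [-0.031  0.008  0.013] yaw -0.2799 tilt [ 0.0059 -0.0021] w 0.019
```

View pics/s23.png

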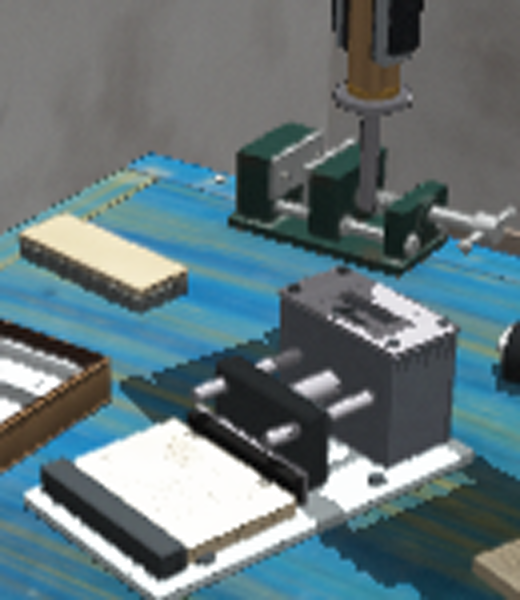

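View pics/w23.png

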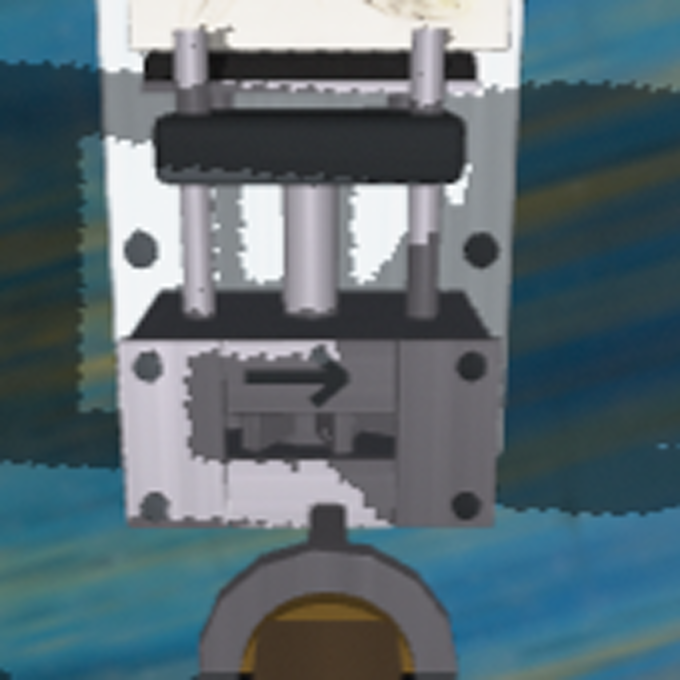

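>>> {"method": "send_rows", "body": {
  "plan": [
    {"x": 0.003,"y": 0.012,"z": 0,"wx": 0,"wy": 0,"wz": 0,"hand": 0.0},
    {"x": 0.007,"y": 0.026,"z": 0,"wx": 0,"wy": 0,"wz": 0.008,"hand": 0.0},
    {"x": 0.01,"y": 0.037,"z": 0,"wx": 0,"wy": 0,"wz": 0.008,"hand": 0.0},
    {"x": 0.01,"y": 0.037,"z": 0,"wx": 0,"wy": 0,"wz": 0.008,"hand": 0.0},
    {"x": 0.01,"y": 0.037,"z": 0,"wx": 0,"wy": 0,"wz": 0.008,"hand": 0.0},
    {"x": 0.01,"y": 0.037,"z": 0,"wx": 0,"wy": 0,"wz": 0.008,"hand": 0.0},
    {"x": 0.01,"y": 0.037,"z": 0,"wx": 0,"wy": 0,"wz": 0.008,"hand": 0.0},
    {"x": 0.01,"y": 0.037,"z": 0,"wx": 0,"wy": 0,"wz": 0,"hand": 0.0},
    {"x": 0.009,"y": 0.034,"z": 0,"wx": 0,"wy": 0,"wz": 0,"hand": 0.0},
    {"x": 0.007,"y": 0.026,"z": 0,"wx": 0,"wy": 0,"wz": 0,"hand": 0.0}
  ]
}}

```text
t: 22.08
tcp_pos: [0.579, 0.2049, 0.2229]
orientation: [-0.001, 0.783, 0.622, -0.001]
force: [0.8, -0.9, -0.5]
gripper_width: 0.0186
```

>>> {"method": "send_rows", "body": {
  "plan": [
    {"x": 0.0045,"y": 0.016,"z": 0,"wx": 0,"wy": 0,"wz": 0,"hand": 0.0},
    {"x": 0.0022,"y": 0.0095,"z": 0,"wx": 0,"wy": 0,"wz": 0,"hand": 0.0},
    {"x": 0,"y": 0,"z": 0,"wx": 0,"wy": 0,"wz": 0,"hand": 0.0},
    {"x": 0,"y": 0,"z": 0,"wx": 0,"wy": 0,"wz": 0,"hand": 0.0},
    {"x": 0,"y": 0,"z": 0,"wx": 0,"wy": 0,"wz": 0,"hand": 0.0},
    {"x": 0,"y": 0,"z": 0,"wx": 0,"wy": 0,"wz": 0,"hand": 0.0}
  ]
}}

```text
t: 22.58
tcp_pos: [0.5864, 0.225, 0.2249]
orientation: [0.0, 0.785, 0.62, -0.0]
force: [-0.1, -0.5, -0.8]
gripper_width: 0.0185
```

```bash
python3 -c "
from h import *
st()
w=snap('wrist','w24',(220,80,420,280),3.5)
w=snap('scene','s24',(160,130,280,300),4)
st()"
```

```text
t 22.5833 tcp [0.5864 0.225  0.2249] tip_local_mm [ -3.5  357.78  52.02] F_local [ 0.07 -0.48 -0.79] T [ 0.025 -0.02   0.02 ] yaw -0.2337 tilt [-0.     -0.0005] w 0.0185
t 22.6833 tcp [0.5865 0.2252 0.2252] tip_local_mm [ -3.39 357.97  52.26] F_local [ 0.27 -0.1  -0.35] T [0.006 0.039 0.049] yaw -0.2338 tilt [ 0.0004 -0.0001] w 0.0189
```

View pics/w24.png

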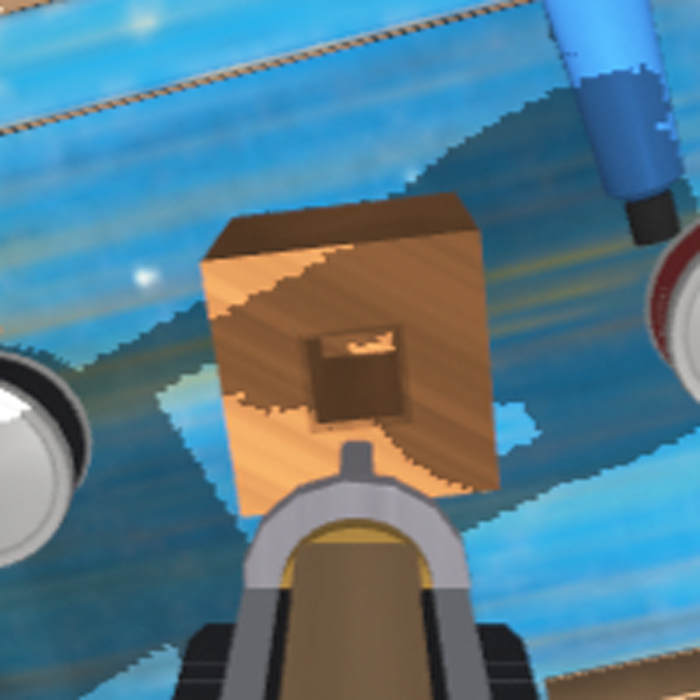

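View pics/s24.png

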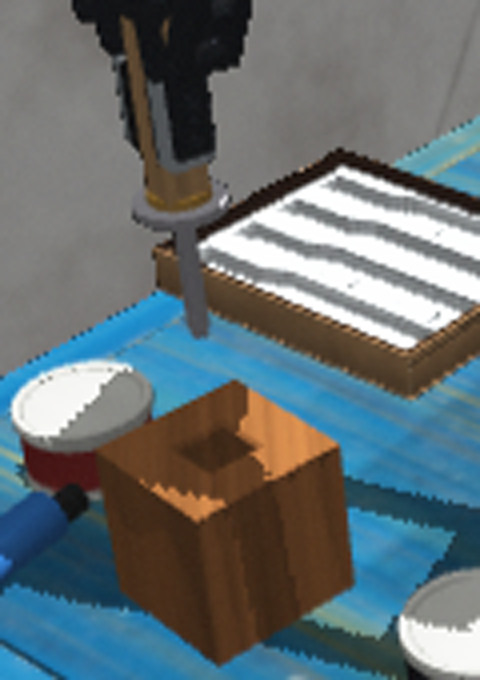

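```bash
python3 -c "
from h import *
import pickle
d=pickle.load(open('pics/w24.pkl','rb'))
print(back(d,unc([(357,377)],3.5,220,80)[0],.075))
h=.036
print(fit([(d,[(-h,h,.075),(h,h,.075),(h,-h,.075),(-h,-h,.075)],unc([(203,262),(480,230),(498,490),(243,516)],3.5,220,80))],[.58,.22,0]))
tip=st(); print(tip)
print('tip +y edge pred',(proj(d,[tip+[0,.0035,0]])-[220,80])*3.5)
"
```

```text
[0.58637224 0.22452963 0.075     ]
(array([ 0.58594005,  0.22383188, -0.12342158]), array([[-0.46793516, -0.16195899],
       [ 0.2618173 ,  0.10914389],
       [ 0.57799513, -0.00079872],
       [-0.34061715,  0.13007769]]))
t 22.6833 tcp [0.5865 0.2252 0.2252] tip_local_mm [ -3.39 357.97  52.26] F_local [ 0.27 -0.1  -0.35] T [0.006 0.039 0.049] yaw -0.2338 tilt [ 0.0004 -0.0001] w 0.0189
[0.58652329 0.22516012 0.1292621 ]
tip +y edge pred [[352.47079641 430.11463625]]
```

>>> {"method": "send_rows", "body": {
  "plan": [
    {"x": 0,"y": 0,"z": -0.015,"wx": 0,"wy": 0,"wz": 0,"hand": 0.0},
    {"x": 0,"y": 0,"z": -0.02,"wx": 0,"wy": 0,"wz": 0,"hand": 0.0},
    {"x": 0,"y": 0,"z": -0.015,"wx": 0,"wy": 0,"wz": 0,"hand": 0.0},
    {"x": 0,"y": 0,"z": -0.01,"wx": 0,"wy": 0,"wz": 0,"hand": 0.0},
    {"x": 0,"y": 0,"z": -0.01,"wx": 0,"wy": 0,"wz": 0,"hand": 0.0},
    {"x": 0,"y": 0,"z": 0,"wx": 0,"wy": 0,"wz": 0,"hand": 0.0}
  ]
}}

```text
t: 23.18
tcp_pos: [0.5854, 0.2256, 0.1524]
orientation: [-0.001, 0.784, 0.62, -0.002]
force: [-0.6, -0.1, -2.5]
gripper_width: 0.0187
```

```bash
python3 -c "
from h import *
st()
w=snap('wrist','w25',(220,130,420,330),3.5)
w=snap('scene','s25',(160,130,280,300),4)"
```

```text
t 23.1833 tcp [0.5854 0.2256 0.1524] tip_local_mm [ -4.87 357.86 -20.53] F_local [-0.55 -0.26 -2.51] T [ 0.013  0.004 -0.021] yaw -0.2327 tilt [-0.0039 -0.0012] w 0.0187
```

View pics/w25.png

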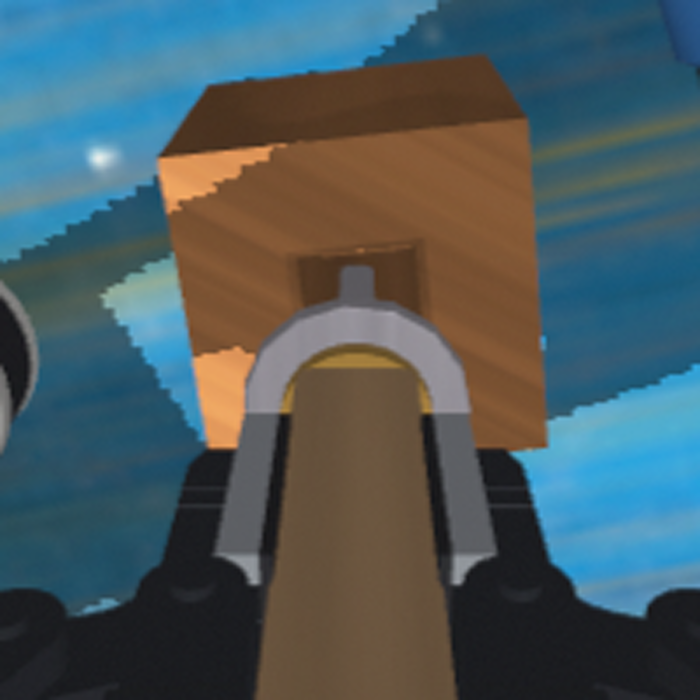

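View pics/s25.png

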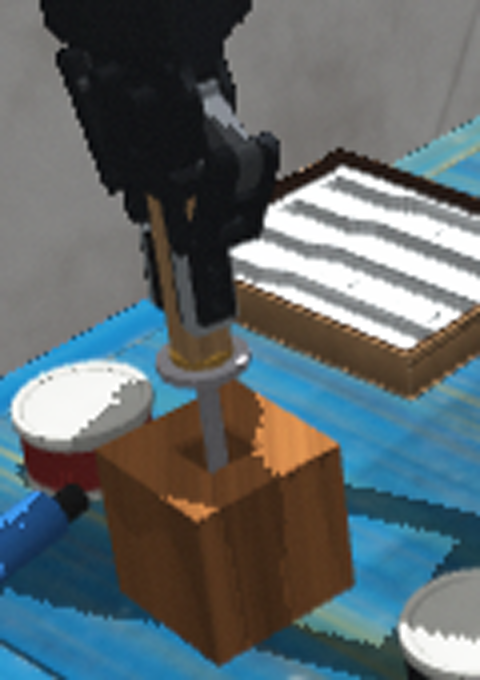

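>>> {"method": "send_rows", "body": {
  "plan": [
    {"x": 0,"y": 0,"z": -0.012,"wx": 0,"wy": 0,"wz": 0,"hand": 0.0},
    {"x": 0,"y": 0,"z": -0.012,"wx": 0,"wy": 0,"wz": 0,"hand": 0.0},
    {"x": 0,"y": 0,"z": -0.009,"wx": 0,"wy": 0,"wz": 0,"hand": 0.0},
    {"x": 0,"y": 0,"z": -0.005,"wx": 0,"wy": 0,"wz": 0,"hand": 0.0},
    {"x": 0,"y": 0,"z": 0,"wx": 0,"wy": 0,"wz": 0,"hand": 0.0},
    {"x": 0,"y": 0,"z": 0,"wx": 0,"wy": 0,"wz": 0,"hand": 0.0},
    {"x": 0,"y": 0,"z": 0,"wx": 0,"wy": 0,"wz": 0,"hand": 0.0}
  ]
}}

```text
t: 23.87
tcp_pos: [0.5867, 0.2265, 0.1172]
orientation: [0.0, 0.784, 0.621, 0.0]
force: [0.1, 0.4, -0.9]
gripper_width: 0.0185
```

```bash
python3 -c "
from h import *
st()
w=snap('wrist','w26',(220,130,420,330),3.5)
st()"
```

```text
t 23.8667 tcp [0.5867 0.2265 0.1172] tip_local_mm [ -3.48 359.32 -55.73] F_local [ 0.02  0.38 -0.95] T [-0.024  0.     0.013] yaw -0.232 tilt [0.0007 0.0002] w 0.0185
t 23.9167 tcp [0.5869 0.2265 0.1175] tip_local_mm [ -3.27 359.44 -55.36] F_local [-0.25  0.24 -1.89] T [-0.042  0.07   0.006] yaw -0.232 tilt [0.0014 0.0004] w 0.0186
```

>>> {"method": "send_rows", "body": {
  "plan": [
    {"x": 0,"y": 0,"z": -0.0015,"wx": 0,"wy": 0,"wz": 0,"hand": 0.0},
    {"x": 0,"y": 0,"z": -0.0015,"wx": 0,"wy": 0,"wz": 0,"hand": 0.0},
    {"x": 0,"y": 0,"z": -0.001,"wx": 0,"wy": 0,"wz": 0,"hand": 0.0},
    {"x": 0,"y": 0,"z": 0,"wx": 0,"wy": 0,"wz": 0,"hand": 0.0},
    {"x": 0,"y": 0,"z": 0,"wx": 0,"wy": 0,"wz": 0,"hand": 0.0}
  ]
}}

```text
t: 24.33
tcp_pos: [0.5865, 0.2264, 0.1129]
orientation: [0.0, 0.784, 0.621, 0.0]
force: [0.6, -0.6, -1.5]
gripper_width: 0.0189
```

```bash
python3 -c "
from h import *
st()
w=snap('wrist','w27',(220,130,420,330),3.5)
w=snap('scene','s27',(160,130,280,300),4)
st()"
```

```text
t 24.3333 tcp [0.5865 0.2264 0.1129] tip_local_mm [ -3.73 359.11 -60.02] F_local [ 0.77 -0.4  -1.45] T [-0.026  0.024  0.001] yaw -0.232 tilt [ 0.0002 -0.    ] w 0.0189
t 24.4333 tcp [0.5865 0.2263 0.1129] tip_local_mm [ -3.69 359.11 -60.  ] F_local [ 0.43  0.44 -1.04] T [0.001 0.015 0.058] yaw -0.232 tilt [0.0002 0.    ] w 0.0191
```

View pics/w27.png

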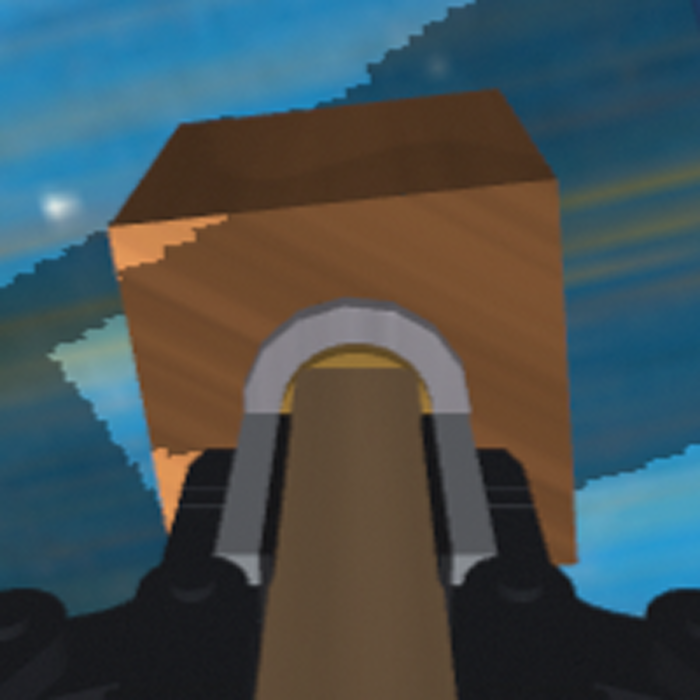

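View pics/s27.png

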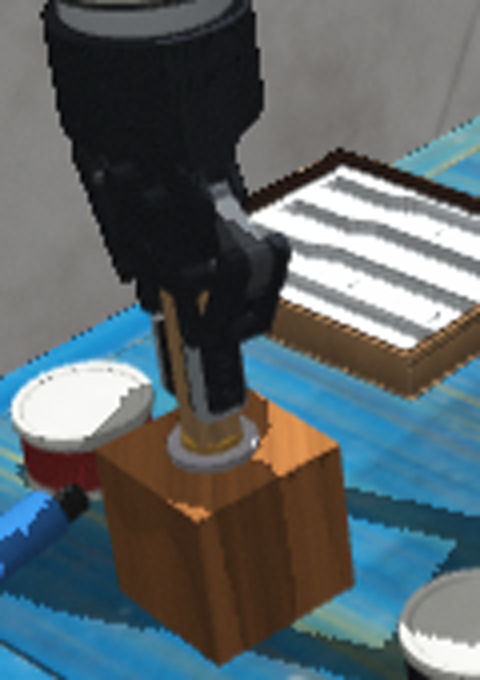

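>>> {"method": "send_rows", "body": {
  "plan": [
    {"x": 0,"y": 0,"z": -0.0008,"wx": 0,"wy": 0,"wz": 0,"hand": 0.0},
    {"x": 0,"y": 0,"z": 0,"wx": 0,"wy": 0,"wz": 0,"hand": 0.0},
    {"x": 0,"y": 0,"z": 0,"wx": 0,"wy": 0,"wz": 0,"hand": 0.0}
  ]
}}

```text
t: 24.68
tcp_pos: [0.5865, 0.2264, 0.1129]
orientation: [0.0, 0.784, 0.621, 0.0]
force: [-2.2, -0.8, 2.8]
gripper_width: 0.0186
```

```bash
python3 -c "
from h import *
st()"
```

```text
t 24.6833 tcp [0.5865 0.2264 0.1129] tip_local_mm [ -3.64 359.16 -59.99] F_local [-1.87 -1.33  2.83] T [-0.12   0.43   0.039] yaw -0.232 tilt [0.0007 0.0001] w 0.0186
```

Contact felt (Fz rose 4 N). Open gently and let it settle.

>>> {"method": "send_rows", "body": {
  "plan": [
    {"x": 0,"y": 0,"z": 0,"wx": 0,"wy": 0,"wz": 0,"hand": 0.03},
    {"x": 0,"y": 0,"z": 0,"wx": 0,"wy": 0,"wz": 0,"hand": 0.05},
    {"x": 0,"y": 0,"z": 0,"wx": 0,"wy": 0,"wz": 0,"hand": 0.085},
    {"x": 0,"y": 0,"z": 0,"wx": 0,"wy": 0,"wz": 0,"hand": 0.085},
    {"x": 0,"y": 0,"z": 0,"wx": 0,"wy": 0,"wz": 0,"hand": 0.085},
    {"x": 0,"y": 0,"z": 0,"wx": 0,"wy": 0,"wz": 0,"hand": 0.085},
    {"x": 0,"y": 0,"z": 0,"wx": 0,"wy": 0,"wz": 0,"hand": 0.085},
    {"x": 0,"y": 0,"z": 0,"wx": 0,"wy": 0,"wz": 0,"hand": 0.085}
  ]
}}

```text
t: 25.35
tcp_pos: [0.5865, 0.2263, 0.1119]
orientation: [0.0, 0.784, 0.621, -0.0]
force: [0.6, 0.5, 0.0]
gripper_width: 0.0851
```

```bash
python3 -c "
from h import *
st()
w=snap('wrist','w28')"
```

```text
t 25.35 tcp [0.5865 0.2263 0.1119] tip_local_mm [ -3.78 359.08 -60.95] F_local [0.39 0.67 0.02] T [ 0.015 -0.032 -0.026] yaw -0.232 tilt [-0. -0.] w 0.0851
```

View pics/w28.png

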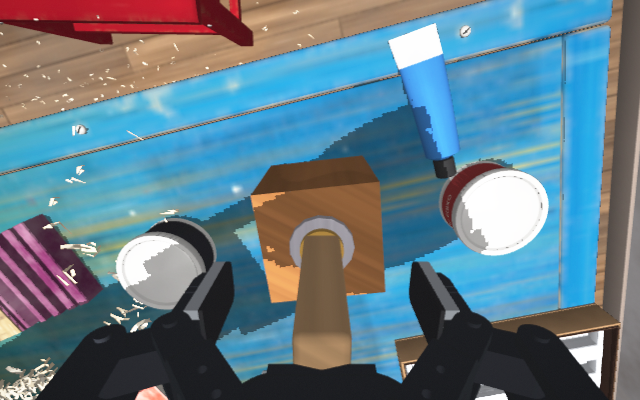

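Tool stands, fingers clear of it. Lift straight up and clear the cameras' view.

>>> {"method": "send_rows", "body": {
  "plan": [
    {"x": 0,"y": 0,"z": 0.015,"wx": 0,"wy": 0,"wz": 0,"hand": 0.085},
    {"x": 0,"y": 0,"z": 0.03,"wx": 0,"wy": 0,"wz": 0,"hand": 0.085},
    {"x": 0,"y": 0,"z": 0.03,"wx": 0,"wy": 0,"wz": 0,"hand": 0.085},
    {"x": 0,"y": 0,"z": 0.03,"wx": 0,"wy": 0,"wz": 0,"hand": 0.085},
    {"x": 0,"y": 0,"z": 0.03,"wx": 0,"wy": 0,"wz": 0,"hand": 0.085},
    {"x": -0.03,"y": 0,"z": 0.01,"wx": 0,"wy": 0,"wz": 0,"hand": 0.085},
    {"x": -0.035,"y": 0,"z": 0,"wx": 0,"wy": 0,"wz": 0,"hand": 0.085},
    {"x": -0.035,"y": 0,"z": 0,"wx": 0,"wy": 0,"wz": 0,"hand": 0.085},
    {"x": -0.03,"y": 0,"z": 0,"wx": 0,"wy": 0,"wz": 0,"hand": 0.085},
    {"x": -0.02,"y": 0,"z": 0,"wx": 0,"wy": 0,"wz": 0,"hand": 0.085}
  ]
}}

```text
t: 26.23
tcp_pos: [0.434, 0.2263, 0.2576]
orientation: [-0.0, 0.784, 0.621, 0.0]
force: [-0.6, 0.5, 0.5]
gripper_width: 0.0849
```

>>> {"method": "send_rows", "body": {
  "plan": [
    {"x": 0,"y": 0,"z": 0,"wx": 0,"wy": 0,"wz": 0,"hand": 0.085},
    {"x": 0,"y": 0,"z": 0,"wx": 0,"wy": 0,"wz": 0,"hand": 0.085},
    {"x": 0,"y": 0,"z": 0,"wx": 0,"wy": 0,"wz": 0,"hand": 0.085},
    {"x": 0,"y": 0,"z": 0,"wx": 0,"wy": 0,"wz": 0,"hand": 0.085}
  ]
}}

```text
t: 26.57
tcp_pos: [0.4373, 0.2263, 0.2569]
orientation: [0.0, 0.784, 0.62, 0.0]
force: [0.5, -0.6, 0.4]
gripper_width: 0.0847
```

```bash
python3 -c "
from h import *
import cv2
st()
snap('scene','s29',(160,150,410,310),3.1)
d=snap('top','t29',(200,130,420,250),3.6)
img=d['frame'][:,:,::-1]
cv2.imwrite('pics/t29c.png',cv2.resize(img[160:250,295:415],None,fx=6.6,fy=6.6,interpolation=2))"
```

```text
t 26.5667 tcp [0.4373 0.2263 0.2569] tip_local_mm [-147.08  317.95   83.99] F_local [ 0.61 -0.47  0.44] T [ 0.009 -0.02  -0.018] yaw -0.2326 tilt [ 0.0002 -0.0002] w 0.0847
```

View pics/s29.png

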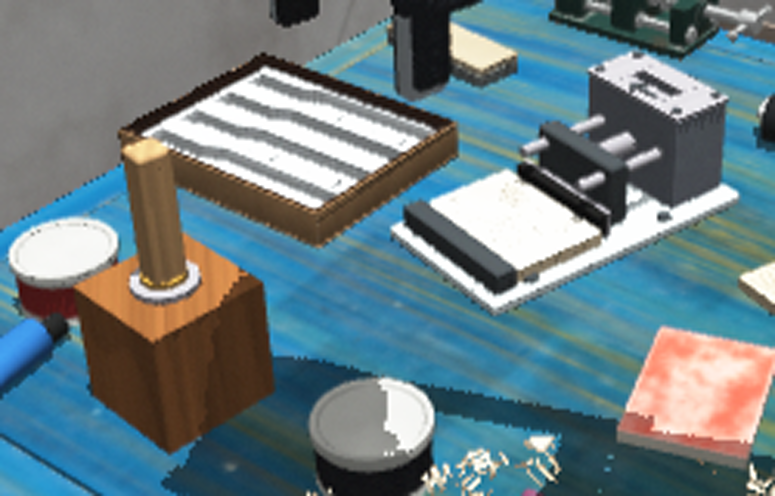

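View pics/t29c.png

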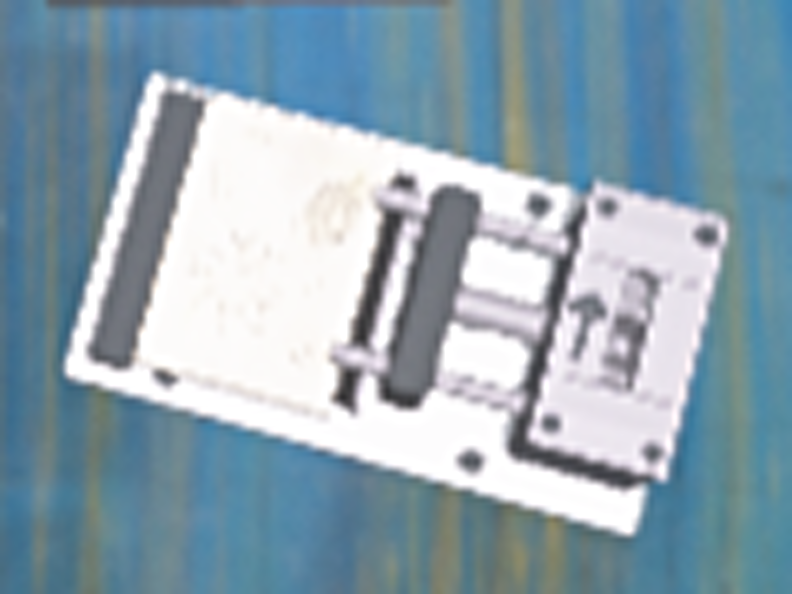

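```bash
python3 -c "
from h import *
import cv2,pickle
d=pickle.load(open('pics/t29.pkl','rb'))
p=[.5163,-.0301,-.279]
a=cv2.imread('pics/top0.png'); b=d['frame'][:,:,::-1]
for z in (.054,.030):
    n=10;loc=[(-.03,.01,z),(.03,.01,z),(.03,-.07,z),(-.03,-.07,z)]
    H=cv2.getPerspectiveTransform(np.float32([(0,0),(600,0),(600,800),(0,800)]),np.float32(proj(d,place(p,loc))))
    o=[cv2.warpPerspective(i.astype('uint8'),H,(600,800),flags=cv2.INTER_CUBIC|cv2.WARP_INVERSE_MAP) for i in (a,b)]
    im=np.hstack([cv2.resize(i,(380,600)) for i in o]); cv2.imwrite(f'pics/r{int(z*1e3)}.png',im)
    pr=[i[:,230:280].mean((1,2)) for i in o]
    for q in pr: print(z,[int(v) for v in q[::10]])
"
```

```text
0.054 [244, 246, 247, 246, 245, 245, 245, 245, 246, 246, 246, 246, 246, 247, 247, 247, 245, 238, 236, 241, 250, 255, 254, 237, 192, 135, 92, 64, 51, 57, 76, 112, 167, 212, 240, 251, 253, 254, 253, 255, 255, 246, 209, 150, 98, 72, 73, 93, 107, 111, 113, 114, 114, 113, 111, 110, 109, 105, 98, 99, 112, 141, 175, 195, 202, 200, 199, 196, 194, 193, 192, 193, 195, 198, 199, 203, 208, 198, 165, 124]
0.054 [250, 250, 249, 249, 249, 250, 250, 250, 250, 250, 250, 251, 252, 253, 255, 254, 241, 194, 135, 90, 67, 57, 67, 101, 151, 206, 235, 250, 255, 253, 221, 163, 110, 90, 93, 105, 118, 122, 122, 122, 122, 121, 119, 117, 114, 112, 109, 113, 143, 183, 212, 215, 209, 207, 205, 206, 207, 209, 208, 207, 206, 204, 205, 205, 207, 208, 208, 207, 205, 204, 202, 204, 206, 210, 212, 215, 221, 210, 175, 132]
0.03 [246, 244, 243, 244, 244, 244, 245, 245, 246, 246, 246, 246, 246, 246, 247, 247, 247, 246, 245, 246, 250, 253, 255, 254, 248, 204, 143, 89, 63, 56, 56, 72, 114, 165, 214, 238, 248, 253, 253, 254, 254, 255, 252, 234, 174, 112, 75, 74, 87, 101, 111, 115, 114, 113, 113, 112, 111, 109, 107, 103, 98, 98, 117, 155, 189, 203, 199, 189, 178, 170, 174, 182, 185, 187, 181, 171, 158, 151, 147, 138]
0.03 [250, 250, 248, 246, 246, 248, 250, 250, 250, 250, 250, 250, 251, 252, 254, 255, 252, 238, 186, 128, 81, 62, 60, 65, 90, 146, 206, 249, 254, 254, 247, 216, 157, 107, 83, 92, 109, 118, 121, 122, 121, 121, 121, 120, 118, 117, 112, 105, 105, 120, 149, 174, 185, 185, 177, 168, 164, 165, 168, 175, 179, 183, 187, 194, 202, 205, 206, 198, 186, 179, 184, 192, 194, 197, 192, 183, 170, 162, 157, 147]
```

View pics/r54.png

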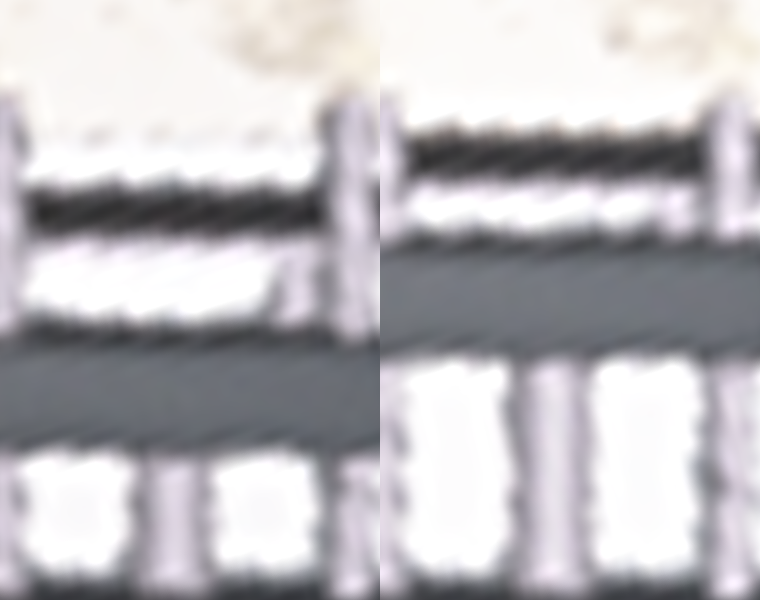

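```bash
python3 -c "
from cell import robot
print(robot.job_done()); print(robot.observe()['t'])"
```

```text
the job is handed in; nothing more can be done
None
the job is handed in; nothing more can be done
```

The tile is clamped, the tool is standing upright in its block with the collar on the wood, and I handed the job in at about 27 s of the 72 s allowed.

- **Clamping:** I advanced the star wheel with four tooth strokes and one short final stroke. The pad met the tile during the third stroke. The tip went in without resistance each time, and sideways pushes stayed at or below about 8 N.
- **Pad compression:** My estimates of how far the pad is pressed back do not agree exactly.

  | Check | Pressed back |
  |---|---|
  | Wrist-image gap, before the tip was withdrawn | about 4.3 mm |
  | Tooth positions seen in the wrist images | 4.6–4.9 mm |
  | Before/after top images | about 5 mm |
  | Push force at the end of stroke 4 (before the last ~1 mm) | anywhere from 3.3 to 5.2 mm |

  All of them are near half of the 9 mm travel and well short of bottoming.
- **Tile and contact:** In the last pictures the pad lies against the tile. The tile had moved along towards the fence when the pad met it; I did not measure its last gap to the fence. The gripper did not touch the clamp or the tile.
- **Tool in the jaws:** The tip sat about 2 mm off to one side, probably from a slight tilt in the grip. I corrected for this from the images before putting it in the slot.
- **Tool returned:** I felt the collar touch the wood (about 4 N) before opening the jaws. The gripper is clear of everything.

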